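# Strap a post down with a U-bolt and latch it to the first click

## Robot

A 6-joint arm with a two-finger parallel gripper is mounted at the origin on a cart in front of the work surface, level with it; the furniture and walls round the work are solid. World frame = base frame: x ahead of the robot, y to its left, z up, the work surface at z = 0. Lengths are in mm, angles in rad, forces in N, time in s.
With the tool pointing down it reaches from about 350 to 875 mm from the base axis. Payload 4.2 kg.
Tool frame: the origin (TCP) lies at the very end of the fingers, on their centre line; the grasp point (between the pads) lies 19 mm behind it; z points along the fingers, y is the direction in which the jaws open and shut (so a half turn about z gives the same grasp; the last joint's range is limited). The gripper opens to 85 mm and grips with 20 to 120 N. Pads are 22 mm wide; open, the fingers measure 114 mm over their backs; the gripper's body (76 mm by 85 mm) begins 54 mm behind the grasp point. The pads swing forward as they close: fully open they stand 13 mm farther back than shut.
Start: joints at [1.463, 0.385, 0.008, 0, -1.194, -0.259], TCP at [224.111, 583.415, 194.712] pointing down, gripper open.
Joint ranges: [-3.14, 3.14], [-1.21, 2.06], [-1.07, 1.41], [-3.16, 2.05], [-2.99, -0.16], [-3.1, 3.1]. Speed limits (rad/s): [2.79, 2.79, 3.14, 3.14, 3.14, 3.14].

## Interface

Orientations are given as a unit quaternion [x, y, z, w].
In Python, from bench import read_state, get_image, camera_params, job_done gives the robot as it stands.
- The arm moves only by the tool send_rows, never from a script. Its arguments are lists of equal length, an entry for each row: "translation": the shift along the tool's x, y, z in m, a list of three; "yaw": the turn about the tool's z in degrees; "fingers": the closure in counts, from 0 (fully open) to 255 (shut). A call has 1 to 12 rows; each row is the pose to reach, as a shift and turn from the pose measured when the call began, along the tool's axes at that moment; what a row does not reach only later rows make up. A row lasts 1/10 s, in which the tool goes at most 50 mm and 8.59 degrees, less where a joint would pass 70% of its speed; a pose out of reach is approached as far as the arm can. A call with a gripper value outside its range is refused whole. The fingers move at their own pace and stop on an object; the grip force is fixed at half the most. Time passes only in rows, so rows that repeat a pose let the fingers close. It gives the time, the measured TCP pose, the force and the opening at its end, in the units of the state.
- read_state(): the state, without advancing time (a new reading comes with each control period).
- get_image(name): name is "scene" or "top"; returns the picture (420x560x3 uint8, blue, green, red); there is no depth.
- camera_params(name): a dict with "mtx" (3x3 intrinsics, pixels), "k1" (the pictures are not rectified: a ray, as slopes to the right and down, at radius r is drawn at 1 + k1 r^2 times it, then the intrinsics apply), "rvec" (rotation vector, rad) and "tvec" (3), from world to camera coordinates, as OpenCV has them. Camera axes: x right, y down, z forward; pixel columns grow to the right and rows downward; lengths in mm; the calibration is good to about 2 mm. A picture is of the moment at which its call begins. camera_params takes no time and is no camera call.
- job_done(): hands the job in, once; it reports no verdict.
The state is a dict: "clock": time; "joints": joint angles; "joint_vel": joint speeds; "joint_efforts": joint torques, N m; "position": TCP position; "ee_rot": TCP orientation; "contact_force": force on the tool from outside, world axes, zero at the start; "wrist_torque": the same for the moment, N m; "gripper_width": finger opening in mm.
Only numpy, scipy, OpenCV 4.12 (cv2) and the standard library are available. Lean on these libraries where they do the work, as an engineer would, in place of code of your own. Each camera call takes 0.05 s, during which the arm holds its last target.

## Task

Take the U-bolt out of its blue block, put it over the steel post lying in the grey bracket with both legs down through the two holes until it rests on the post, then turn the red latch clockwise to its first click and no further, so that its finger lies over the U-bolt. Let go of everything, leave the post lying in its supports, and do not disturb the other things on the bench.

Things in the scene. Friction and masses are not known exactly. Their poses are not given: they have to be found in the camera images.
- ubolt_tab (a point): Centre of the orange grip tab on the steel U-bolt (0.12 kg, loose). Tab: 12 mm thick along x, 24 mm wide along y, 32 mm high. Below it a U of 8 mm round bar: crown underside 24 mm, round leg tips 89 mm below this point; leg centres 20 mm to either side along y. It starts standing legs down in the blue block and may lean a few degrees.
- block: Fixed blue storage block, 46 x 76 x 35 mm high, origin under its centre. Two 10 mm holes, 28 mm deep, at y = +20 and -20 mm hold the U-bolt's legs; lift the U-bolt at least 35 mm straight up to free it.
- seat (a point): Point on top of the grey fixed bracket's plate, midway between its two holes, 40 mm above the bench. x along the post, y across, z up. Holes: 12 mm round, through the 10 mm plate, at y = +20 and -20 mm; 30 mm free below. V supports at x = +30 and -30 mm (12 mm thick, 27 mm high, 60 mm wide). The seated U-bolt rests on the post, tab centre 61 mm above this point.
- post_mid (a point): Centre of the loose steel post, 25 mm in diameter, 130 mm long along its x, 0.3 kg, lying in the V supports with its axis 24.5 mm above the plate (its top is 37 mm above the plate). It passes between the U-bolt's legs with 3.5 mm to spare on each side.
- latch_grip (a point): Centre of the latch's red bar handle, on its vertical turning axis, 54 mm from seat along seat +y, 78 mm above the plate. Bar 44 mm long along this frame's x (turns with it), 14 mm thick along y, 32 mm high. Steel finger below (48 to 54 mm above the plate, reach 35 mm) points 27 deg anticlockwise of the bar's +x; latched it lies over the U-bolt's shoulder, 3 mm above the crown.
- latch (a joint): Latch angle in rad, 0 to 2.1, growing clockwise from above; starts near 0 (open). Stays where left except at two clutch teeth: from 0.4 a spring resists with about 0.2 N m, gives way at 0.7 and snaps it on to about 0.95 (first click). Free from there to 1.45 (best 1.05: finger square over the U-bolt); a second tooth then resists, clicking at 1.75: too far. A U-bolt not fully down blocks it.
- vial: Bystander: white-capped sample vial, 27 mm wide, 57 mm high, loose; origin at the centre of its foot.
- lens_tube: Bystander: black lens tube ring, 30 mm wide, 25 mm high, loose; origin at the centre of its foot.
- tape: Bystander: roll of yellow tape, 61 mm wide, 18 mm high, loose; origin at the centre of its foot.
Mind the look-alikes: they are no part of the job. Leave any purple look-alike of the part that bears ubolt_tab alone.

How it is judged (in metres and radians):
On the way, in this order (a step that is already met when the one before it is completed fails the run):
1. the U-bolt sits over the post, both legs through the holes, the latch still open (z of ubolt_tab in the frame of seat between 0.056 and 0.0645 m and horizontal distance between ubolt_tab and seat below 0.008 m and angle between ubolt_tab's own z axis and vertical below 0.12 rad and angle between the x axis of ubolt_tab and the x axis of seat, either way round below 0.2 rad and value of joint latch below 0.5 rad), for 0.2 s.
2. the latch has clicked once over the seated U-bolt (z of ubolt_tab in the frame of seat between 0.056 and 0.0645 m and horizontal distance between ubolt_tab and seat below 0.008 m and angle between ubolt_tab's own z axis and vertical below 0.12 rad and angle between the x axis of ubolt_tab and the x axis of seat, either way round below 0.2 rad and value of joint latch between 0.8 and 1.5 rad), for 0.2 s.
At the end, for the whole second after the job is handed in: U-bolt upright (0.12 rad) and square (0.2 rad), both legs through the holes, tab centre 56 to 64.5 mm above the plate and within 8 mm of the seat sideways; post in its supports within 25 mm of the middle; latch at its first click, 0.8 to 1.5 rad (all of step 2 and z of post_mid in the frame of seat between 0.02 and 0.029 m and horizontal distance between post_mid and seat below 0.025 m and angle between the x axis of post_mid and the x axis of seat, either way round below 0.1 rad); the robot touches nothing.
It fails at once if the latch is overtightened to the second click (above 1.6 rad) (value of joint latch above 1.6 rad).
It fails at once if the vial is moved by more than 20 mm (distance of vial from where it was at the start of the episode above 0.02 m).
It fails at once if the lens tube is moved by more than 20 mm (distance of lens_tube from where it was at the start of the episode above 0.02 m).
It fails at once if the roll of tape is moved by more than 20 mm (distance of tape from where it was at the start of the episode above 0.02 m).
It also fails if it takes over 42 s, if anything falls off the work surface, if the arm or the gripper's body presses on something with over 40 N, if the wrist force passes 120 N, or if a joint passes its speed limit or range.

## Working session

There is one attempt and no reset: what is moved stays moved. The work goes in short steps, Python scripts to look and compute and a tool call to move; the robot and the scene stay as the last step left them, time stands still between calls to the robot, and variables do not carry over. Pictures are saved under pics/ and viewed, and the job is handed in when it is done.

Besides the shell and the picture viewer there is one more tool, called by a JSON object that holds its "fn" and its "kwargs", one argument or row to a line. send_rows: Moves the arm, as the interface text tells. Its arguments: {"type":"object","properties":{"translation":{"type":"array","items":{"type":"array","items":{"type":"number"}}},"yaw":{"type":"array","items":{"type":"number"}},"fingers":{"type":"array","items":{"type":"number"}}},"required":["translation","yaw","fingers"]}

```bash
mkdir -p pics; python3 - <<'E'
from bench import *
import cv2
for n in("scene","top"):
    cv2.imwrite(f"pics/{n}0.png",get_image(n)); p=camera_params(n); print(n,{k:(v.tolist() if hasattr(v,'tolist') else v) for k,v in p.items()})
s=read_state();print(s)
E
```

```text
scene {'mtx': [[437.0089094539335, 0.0, 276.1896337131333], [0.0, 437.0089094539335, 209.4583009053246], [0.0, 0.0, 1.0]], 'k1': -0.01462949890680598, 'rvec': [1.0626942417489758, -2.406166596481367, 1.065536576077492], 'tvec': [186.50179385466788, 538.628873723045, 446.75536370390313]}
top {'mtx': [[474.7202470570998, 0.0, 272.3322930935955], [0.0, 474.7202470570998, 209.63521480149723], [0.0, 0.0, 1.0]], 'k1': -0.1637208771405964, 'rvec': [2.0784264111943562, -2.1357347249705305, 0.2262968822901137], 'tvec': [-293.2757210680408, 650.3003809639341, 837.7933177248515]}
{'clock': 0.1, 'joints': array([ 1.46258312e+00,  3.85481614e-01,  6.75239267e-03, -4.34195689e-04,
       -1.19400348e+00, -2.58608411e-01]), 'joint_vel': array([-0.00131554, -0.00415133,  0.00326989,  0.00204136, -0.00020875,
       -0.0019967 ]), 'joint_efforts': array([-4.16761432e-04, -3.93318057e+01,  1.88929743e+01,  4.19799149e+00,
       -2.57112435e-03,  6.12462571e-06]), 'position': array([223.92567802, 582.86668636, 193.7260339 ]), 'ee_rot': array([ 9.83212247e-01, -1.82462870e-01, -1.28483894e-04,  9.80610479e-04]), 'contact_force': array([ 0.3526826 , -0.63871425,  0.15029943]), 'wrist_torque': array([-0.02986833, -0.02601568, -0.02352169]), 'gripper_width': 85.52088859807614}
```

View pics/scene0.png

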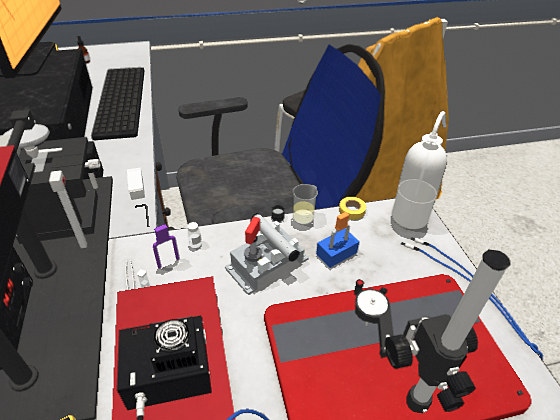

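View pics/top0.png

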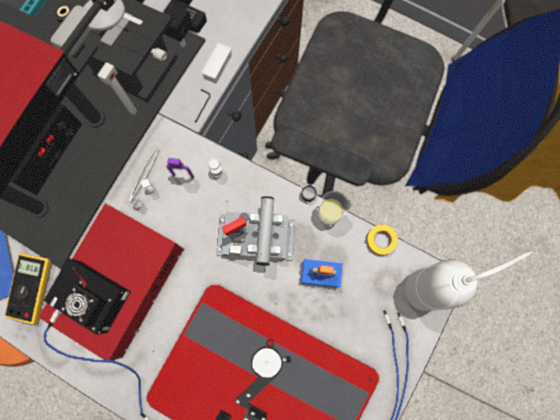

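```bash
cat > h.py <<'E'
import numpy as np, cv2
from bench import *
def cam(n):
    p=camera_params(n); return np.array(p["mtx"]),p["k1"],np.array(p["rvec"],float),np.array(p["tvec"],float)
def proj(n,P):
    K,k,r,t=cam(n); return cv2.projectPoints(np.atleast_2d(np.array(P,float)),r,t,K,np.array([k,0,0,0.]))[0][:,0]
def ray(n,uv):
    K,k,r,t=cam(n); x=cv2.undistortPoints(np.array(uv,float).reshape(-1,1,2),K,np.array([k,0,0,0.]))[:,0]
    R=cv2.Rodrigues(r)[0]; d=np.c_[x,np.ones(len(x))]@R; return -R.T@t,d
def onz(n,uv,z):
    c,d=ray(n,uv); return c+d*((z-c[2])/d[:,2])[:,None]
def crop(im,x0,y0,w,h,s,name):
    cv2.imwrite(name,cv2.resize(im[y0:y0+h,x0:x0+w],None,fx=s,fy=s,interpolation=cv2.INTER_CUBIC))
E
python3 - <<'E'
from h import *
for n in("scene","top"):
    print(n,proj(n,[[224,583,194],[0,0,0],[500,0,0],[0,500,0]]), ray(n,[[280,210]])[0])
t=cv2.imread("pics/top0.png");s=cv2.imread("pics/scene0.png")
crop(t,190,150,230,160,3.4,"pics/t1.png");crop(s,210,180,170,120,4.7,"pics/s1.png")
E
```

```text
scene [[-530.30975649 1339.79503121]
 [ 454.27810139  723.78896115]
 [ 182.03037343  383.85076422]
 [ -33.26343069 1523.9558503 ]] [164.62088612 121.8998791  694.64719178]
top [[-137.71156792  398.1472008 ]
 [ 125.87905287  534.37603401]
 [ 121.61573644  289.264093  ]
 [ -65.05059722  492.01935329]] [ 448.3386736  -309.32290236  956.0913414 ]
```

View pics/t1.png

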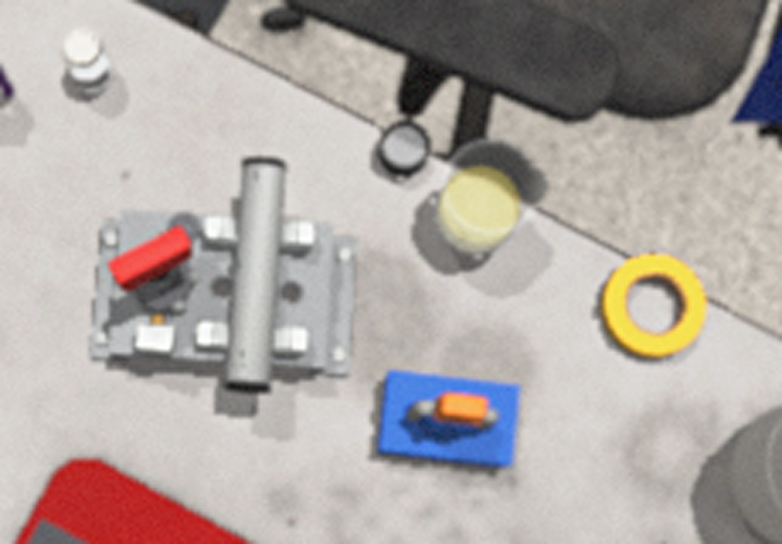

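View pics/s1.png

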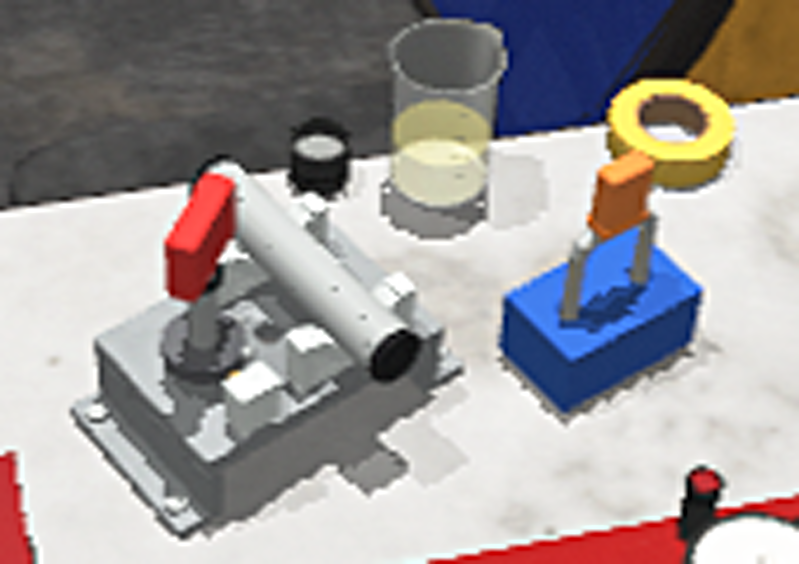

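```bash
python3 - <<'E'
from h import *
T=lambda a:np.array(a,float)/3.4+[190,150]
S=lambda a:np.array(a,float)/4.7+[210,180]
def show(l,n,uv,z): print(l,onz(n,uv,z).round(1).tolist())
show("blk top","top",T([(387,370),(520,384),(514,468),(378,452)]),35)
show("blk scn","scene",S([(637,238),(700,292),(573,360),(503,298)]),35)
show("blk scn bot","scene",S([(695,342),(568,415),(503,345)]),0)
show("holes top","top",T([(222,287),(292,291)]),40)
show("post ends","top",T([(263,160),(248,386)]),64)
show("tab","top",T([(463,408)]),96)
show("red","top",T([(113,268),(183,230),(190,250),(121,289)]),134)
show("red scn","scene",S([(215,172),(237,180),(192,247),(167,240)]),134)
show("tape","top",T([(654,305)]),18);show("vial","top",T([(83,47)]),57);show("lens","top",T([(405,147)]),25);show("beaker","top",T([(480,205)]),30)
E
```

```text
blk top [[550.0, -369.6, 35.0], [539.6, -445.6, 35.0], [491.8, -439.7, 35.0], [503.4, -362.7, 35.0]]
blk scn [[531.6, -439.0, 35.0], [491.3, -434.3, 35.0], [502.3, -362.8, 35.0], [546.8, -366.8, 35.0]]
blk scn bot [[490.4, -437.9, 0.0], [500.4, -363.1, 0.0], [547.3, -371.6, 0.0]]
holes top [[599.9, -276.3, 40.0], [596.5, -316.4, 40.0]]
post ends [[668.5, -301.9, 64.0], [540.1, -290.4, 64.0]]
tab [[521.7, -405.3, 96.0]]
red [[595.8, -223.4, 134.0], [614.9, -260.0, 134.0], [604.2, -263.5, 134.0], [584.7, -227.4, 134.0]]
red scn [[611.8, -257.8, 134.0], [602.6, -261.3, 134.0], [586.4, -224.3, 134.0], [595.6, -219.6, 134.0]]
tape [[585.3, -530.6, 18.0]]
vial [[741.3, -198.2, 57.0]]
lens [[683.8, -386.3, 25.0]]
beaker [[646.1, -428.5, 30.0]]
```

```bash
python3 - <<'E'
from h import *
b=onz("scene",[[420,392]],0)[0];print(b)
for z in(100,200,300,400,500):print(z,proj("scene",[[b[0],b[1],z]]),onz("scene",[[497,258]],z))
print(onz("top",[[240,410],[265,362],[450,280]],0))
print(onz("top",[[265,362],[450,280]],100), onz("scene",[[410,215],[440,115]],0))
print(proj("top",[b]))
s=cv2.imread("pics/scene0.png");crop(s,300,100,260,320,1.8,"pics/s2.png")
E
```

```text
[ 228.60530577 -277.5222479     0.        ]
100 [[436.73344976 361.5664618 ]] [[ 264.89392977 -537.56171236  100.        ]]
200 [[457.40066056 323.8633038 ]] [[ 248.03131862 -426.66207295  200.        ]]
300 [[483.54727063 275.98066182]] [[ 231.16870747 -315.76243354  300.        ]]
400 [[517.62823235 213.25628462]] [[ 214.30609633 -204.86279413  400.        ]]
500 [[563.76066556 127.7755438 ]] [[197.44348518 -93.96315471 500.        ]]
[[ 260.30773701 -237.44421868    0.        ]
 [ 352.33997792 -288.44452854    0.        ]
 [ 499.6691201  -671.01499671    0.        ]]
[[ 362.38072315 -290.62825021  100.        ]
 [ 494.3003395  -633.18471013  100.        ]] [[  483.78670973  -621.1516462      0.        ]
 [  684.08537348 -1077.07186718     0.        ]]
[[261.00684449 425.91601099]]
```

View pics/s2.png

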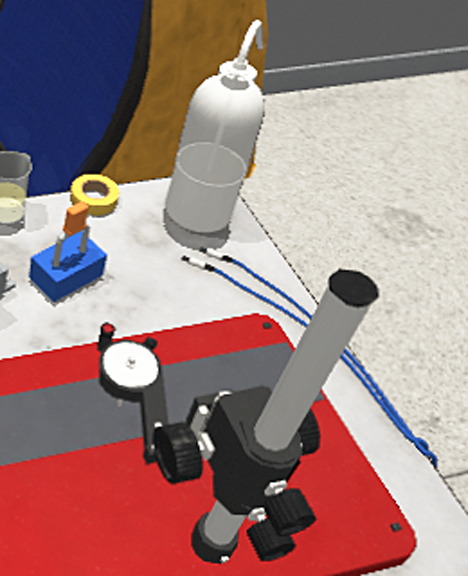

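```bash
python3 - <<'E'
from h import *
for z in(0,200,400):print(z,onz("top",[[30,90],[90,300],[200,60],[120,100],[110,70]],z)[:,:2].round().tolist(),onz("scene",[[20,380],[165,350],[20,120],[60,180],[10,60]],z)[:,:2].round().tolist())
E
```

```text
0 [[959.0, 247.0], [478.0, 67.0], [1009.0, -156.0], [918.0, 23.0], [995.0, 53.0]] [[682.0, 193.0], [570.0, -12.0], [1494.0, -98.0], [1142.0, -70.0], [1938.0, -220.0]]
200 [[852.0, 131.0], [472.0, -12.0], [892.0, -188.0], [820.0, -46.0], [881.0, -23.0]] [[533.0, 172.0], [454.0, 26.0], [1111.0, -35.0], [861.0, -15.0], [1427.0, -121.0]]
400 [[745.0, 14.0], [466.0, -90.0], [774.0, -220.0], [721.0, -116.0], [767.0, -99.0]] [[384.0, 152.0], [337.0, 65.0], [729.0, 29.0], [579.0, 40.0], [917.0, -23.0]]
```

```bash
cat >> h.py <<'E'
def boxpts(sx,sy,z0,z1): return np.array([[a*sx/2,b*sy/2,z] for z in(z0,z1) for a,b in((1,1),(1,-1),(-1,-1),(-1,1))],float)
def xf(P,x,y,yaw):
    c,s=np.cos(np.radians(yaw)),np.sin(np.radians(yaw)); P=np.array(P,float); return np.c_[x+c*P[:,0]-s*P[:,1],y+s*P[:,0]+c*P[:,1],P[:,2]]
def circ(cx,cy,z,r,n=32):
    a=np.linspace(0,2*np.pi,n); return np.c_[cx+r*np.cos(a),cy+r*np.sin(a),0*a+z]
BE=[(0,1),(1,2),(2,3),(3,0),(4,5),(5,6),(6,7),(7,4),(0,4),(1,5),(2,6),(3,7)]
def overlay(n,im,x0,y0,w,h,s,lines,name):
    o=cv2.resize(im[y0:y0+h,x0:x0+w],None,fx=s,fy=s,interpolation=cv2.INTER_CUBIC)
    for L,col in lines:
        p=((proj(n,L)+.5-[x0,y0])*s-.5)
        cv2.polylines(o,[np.round(p*8).astype(np.int32)],False,col,1,cv2.LINE_AA,3)
    cv2.imwrite(name,o)
def boxl(B,col): return [(B[[i,j]],col) for i,j in BE]
E
cat > ov.py <<'E'
from h import *
import sys
bx,by,byaw,sx,sy,syaw=map(float,sys.argv[1:7]); tx,ty,tyaw,tz=map(float,sys.argv[7:11]); tag=sys.argv[11]; ims=sys.argv[12:14] if len(sys.argv)>12 else ["0","0"]
G=(0,255,0);M=(255,0,255);C=(255,255,0)
L=boxl(xf(boxpts(46,76,0,35),bx,by,byaw),G)
for s in(1,-1): L.append((xf(circ(0,20*s,35,5),bx,by,byaw),G))
L+=boxl(xf(boxpts(12,24,tz-16,tz+16),tx,ty,tyaw),M)
Q=[(xf(circ(0,20*s,40,6),sx,sy,syaw),G) for s in(1,-1)]
for s in(1,-1):
    for e in(4,):
        Q.append((xf([[-65,12.5*s,64.5],[65,12.5*s,64.5]],sx,sy,syaw),C))
a=np.linspace(0,2*np.pi,32)
for e in(65,-65): Q.append((xf(np.c_[e+0*a,12.5*np.cos(a),64.5+12.5*np.sin(a)],sx,sy,syaw),C))
Lc=xf([[0,54,0]],sx,sy,syaw)[0]
lat=float(sys.argv[14]) if len(sys.argv)>14 else -62
Q+=boxl(xf(boxpts(44,14,102,134),Lc[0],Lc[1],lat),M)
for v in("top","scene"):
    im=cv2.imread(f"pics/{v}{ims[0]}.png")
    if v=="top":
        overlay(v,im,295,245,60,50,12,L,f"pics/{tag}_bt.png"); overlay(v,im,210,185,95,75,8,Q,f"pics/{tag}_st.png")
    else:
        overlay(v,im,305,200,65,70,8,L,f"pics/{tag}_bs.png"); overlay(v,im,220,205,95,90,8,Q,f"pics/{tag}_ss.png")
def hs(a,b,o):
    A=cv2.imread(a);B=cv2.imread(b);h=max(A.shape[0],B.shape[0]);f=lambda I:cv2.copyMakeBorder(I,0,h-I.shape[0],0,0,0)
    O=np.hstack([f(A),f(B)]);k=min(800/O.shape[1],600/O.shape[0],1);cv2.imwrite(o,cv2.resize(O,None,fx=k,fy=k,interpolation=cv2.INTER_AREA))
E
python3 ov.py 520.5 -403.5 -8.3 598.2 -296.3 -5 521 -405 -8.3 96 a
```

```text
(no output)
```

View pics/a_bt.png

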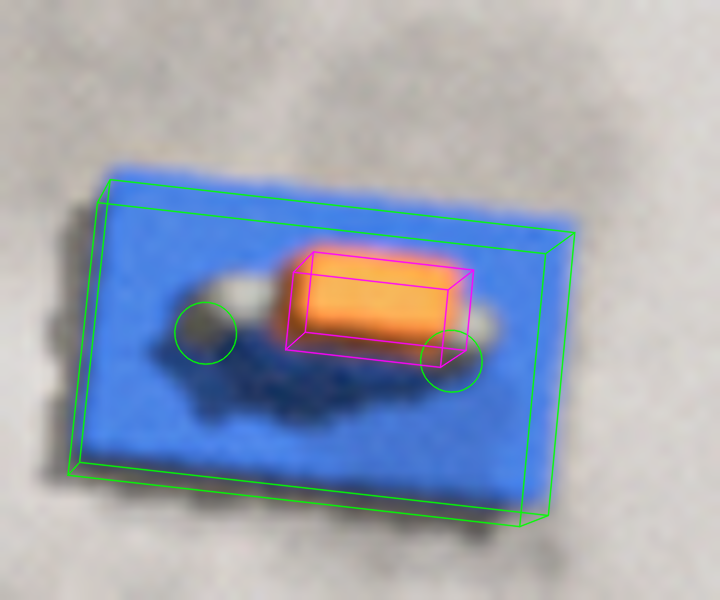

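View pics/a_bs.png

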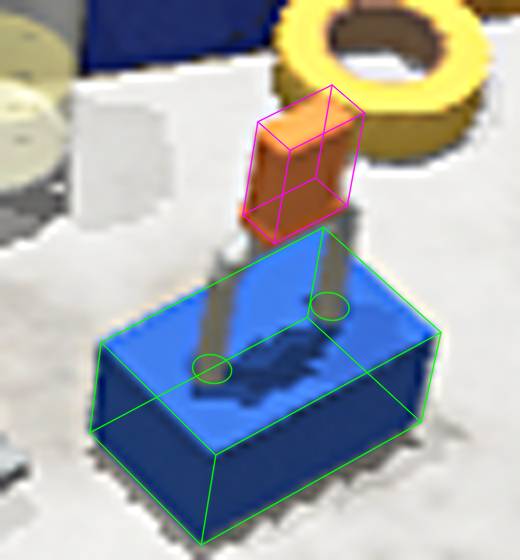

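View pics/a_st.png

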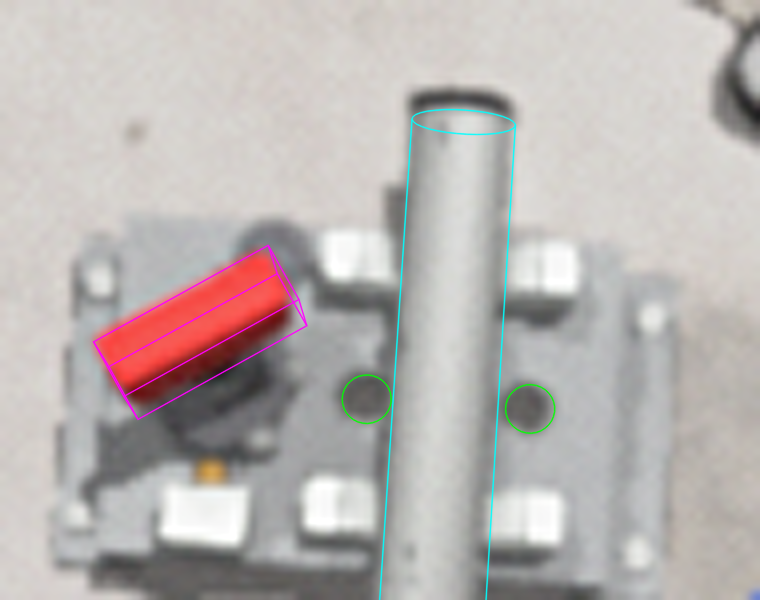

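View pics/a_ss.png

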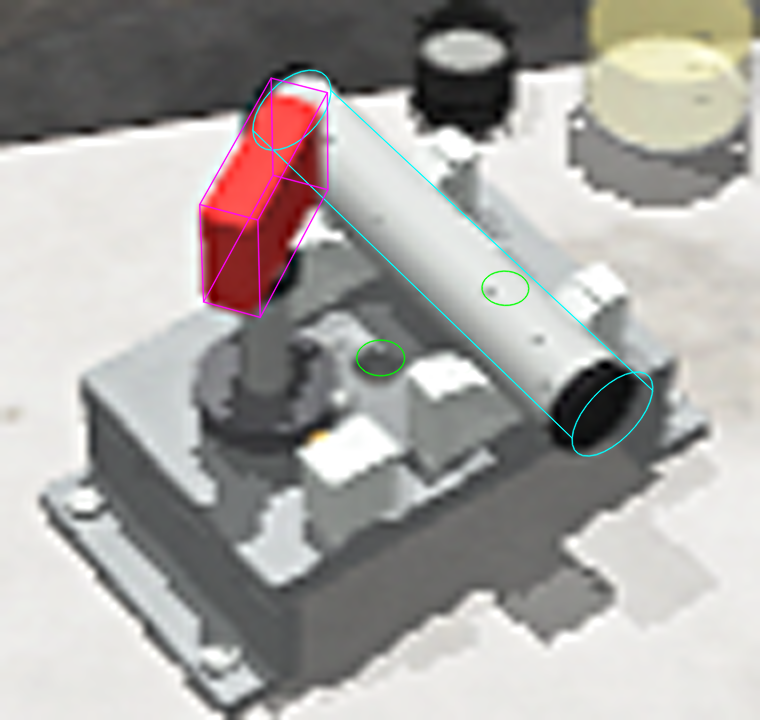

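```bash
cat > go.py <<'E'
from h import *
from scipy.spatial.transform import Rotation as Ro
import sys
def st():
    s=read_state();R=Ro.from_quat(s["ee_rot"]);M=R.as_matrix();return s,M
s,M=st();a=list(map(float,sys.argv[1:]))
psi=np.degrees(np.arctan2(M[1,1],M[0,1]))
print("clk",round(s["clock"],2),"pos",s["position"].round(1),"psi",psi.round(2),"z",M[:,2].round(3),"F",s["contact_force"].round(1),"T",s["wrist_torque"].round(2),"w",round(s["gripper_width"],1),"j",np.degrees(s["joints"]).round(0))
for i in range(0,len(a),4):
    x,y,z,p=a[i:i+4]; d=M.T@(np.array([x,y,z])-s["position"])/1000
    print(d.round(4),"yaw",round(-((p-psi+180)%360-180),2))
E
python3 go.py 224 583 340 -111 450 0 340 -150 521.5 -405 250 -188.3
```

```text
clk 0.1 pos [223.9 582.9 193.7] psi -111.03 z [-0.001 -0.002 -1.   ] F [ 0.4 -0.6  0.2] T [-0.03 -0.03 -0.02] w 85.5 j [ 84.  22.   0.  -0. -68. -15.]
[ 0.000e+00  1.000e-04 -1.463e-01] yaw -0.03
[ 0.4202  0.4632 -0.1453] yaw 38.97
[ 0.6322  0.8154 -0.0546] yaw 77.27
```

{"fn": "send_rows", "kwargs": {
  "translation": [
    [0,0,-0.05],
    [0,0,-0.1],
    [0,0,-0.145],
    [0.42,0.463,-0.145],
    [0.42,0.463,-0.145],
    [0.42,0.463,-0.145],
    [0.42,0.463,-0.145],
    [0.42,0.463,-0.145],
    [0.42,0.463,-0.145],
    [0.42,0.463,-0.145],
    [0.42,0.463,-0.145],
    [0.42,0.463,-0.145]
  ],
  "yaw": [0,0,0,39,39,39,39,39,39,39,39,39],
  "fingers": [0,0,0,0,0,0,0,0,0,0,0,0]
}}

```text
clock: 1.3
position: [386.5, 161.5, 339.3]
ee_rot: [0.866, -0.5, 0.0, 0.001]
contact_force: [1.2, -0.5, 0.9]
gripper_width: 85.0
```

```bash
python3 go.py 450 0 340 -150 521.5 -405 250 -188.3 
```

```text
clk 1.3 pos [386.5 161.5 339.3] psi -149.98 z [-0.001 -0.002 -1.   ] F [ 1.2 -0.5  0.9] T [ 0.09 -0.14 -0.01] w 85.0 j [ 45.  -3. -10.   0. -83. -15.]
[ 0.1716  0.0258 -0.0004] yaw 0.02
[0.5579 0.1664 0.0901] yaw 38.32
```

{"fn": "send_rows", "kwargs": {
  "translation": [
    [0.12,0.02,0],
    [0.12,0.02,0],
    [0.558,0.166,0.02],
    [0.558,0.166,0.02],
    [0.558,0.166,0.02],
    [0.558,0.166,0.02],
    [0.558,0.166,0.02],
    [0.558,0.166,0.02],
    [0.558,0.166,0.02],
    [0.558,0.166,0.02],
    [0.558,0.166,0.02],
    [0.558,0.166,0.06]
  ],
  "yaw": [0,0,38.3,38.3,38.3,38.3,38.3,38.3,38.3,38.3,38.3,38.3],
  "fingers": [0,0,0,0,0,0,0,0,0,0,0,0]
}}

```text
clock: 2.5
position: [523.3, -406.8, 287.1]
ee_rot: [-0.653, 0.757, -0.005, 0.0]
contact_force: [1.8, 0.2, 0.7]
gripper_width: 85.2
```

```bash
python3 go.py 521.5 -405 160 -188.3 
```

```text
clk 2.5 pos [ 523.3 -406.8  287.1] psi 171.61 z [ 0.007 -0.008 -1.   ] F [1.8 0.2 0.7] T [ 0.09 -0.07 -0.05] w 85.2 j [-24.  23.  15.   0. -81.  15.]
[-0.0024  0.0031  0.1271] yaw -0.09
```

{"fn": "send_rows", "kwargs": {
  "translation": [
    [-0.002,0.003,0.05],
    [-0.002,0.003,0.1],
    [-0.002,0.003,0.127],
    [-0.002,0.003,0.127]
  ],
  "yaw": [0,0,0,0],
  "fingers": [0,0,0,0]
}}

```text
clock: 2.9
position: [518.3, -403.6, 153.9]
ee_rot: [-0.653, 0.757, 0.001, -0.002]
contact_force: [-0.4, 0.6, -0.3]
gripper_width: 85.4
```

```bash
python3 go.py 521.5 -405 83 -188.3; python3 - <<'E'
from h import *
p=read_state()["position"]; print(proj("top",[p]),proj("scene",[p]))
for n in("scene","top"):
    im=get_image(n); cv2.imwrite(f"pics/{n}1.png",im)
crop(cv2.imread("pics/top1.png"),280,200,120,100,6,"pics/t2.png");crop(cv2.imread("pics/scene1.png"),260,100,150,180,3.3,"pics/s3.png")
E
```

```text
clk 2.9 pos [ 518.3 -403.6  153.9] psi 171.56 z [-0.003 -0.001 -1.   ] F [-0.4  0.6 -0.3] T [ 0.04 -0.01  0.01] w 85.4 j [-24.  27.   2.   0. -65.  15.]
[ 0.0008 -0.0036  0.0709] yaw -0.14
[[328.92560463 269.01050727]] [[346.83969589 199.05470523]]
```

View pics/t2.png

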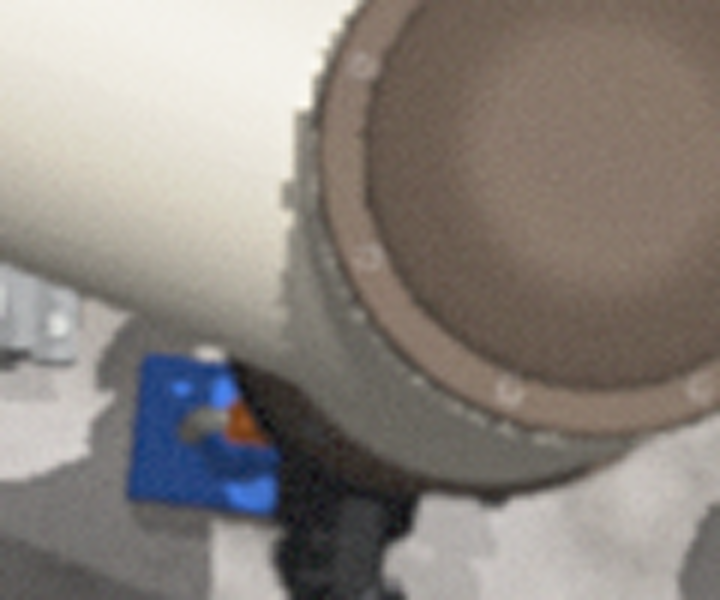

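View pics/s3.png

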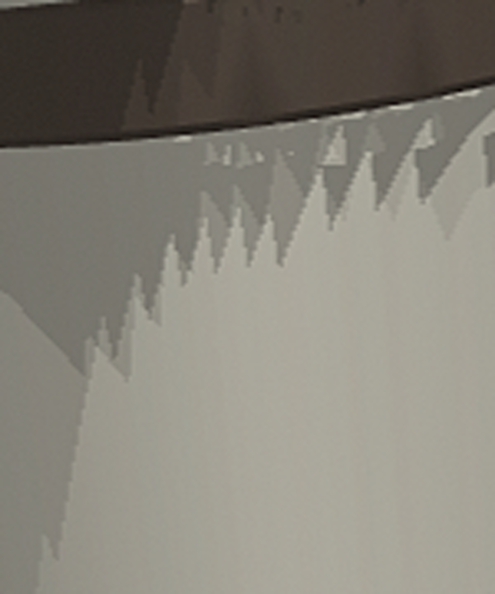

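```bash
cat > fit.py <<'E'
from h import *
from scipy.optimize import minimize
def sil(n,P,shape,f):
    p=(proj(n,P)+.5)*f-.5; m=np.zeros(shape,np.uint8); h=cv2.convexHull(p.astype(np.float32)); cv2.fillPoly(m,[np.round(h*16).astype(np.int32)],255,cv2.LINE_AA,4); return m/255.
def fit(n,im,roi,mask,model,x0,step):
    f=6; x,y,w,h=roi
    big=cv2.resize(im,None,fx=f,fy=f,interpolation=cv2.INTER_CUBIC)
    m=mask(big.astype(int)).astype(float); z=np.zeros_like(m); z[y*f:(y+h)*f,x*f:(x+w)*f]=m[y*f:(y+h)*f,x*f:(x+w)*f]
    ys,xs=slice(y*f,(y+h)*f),slice(x*f,(x+w)*f); zz=z[ys,xs]
    def c(v):
        s=sil(n,model(v),m.shape,f)[ys,xs]; return np.abs(s-zz).sum()/zz.sum()
    S=np.vstack([x0]+[np.array(x0)+np.eye(len(x0))[i]*step[i] for i in range(len(x0))])
    r=minimize(c,x0,method="Nelder-Mead",options=dict(initial_simplex=S,xatol=.02,fatol=1e-5,maxiter=400)); return r.x.round(2),round(r.fun,4)
blue=lambda b:(b[...,0]-b[...,2]>50)&(b[...,0]>70)
red=lambda b:(b[...,2]-b[...,1]>60)&(b[...,2]-b[...,0]>60)&(b[...,1]<110)
org=lambda b:(b[...,2]-b[...,0]>70)&(b[...,1]<205)
if __name__=="__main__":
    t=cv2.imread("pics/top0.png");s=cv2.imread("pics/scene0.png")
    fb=lambda v:xf(boxpts(46,76,0,35),*v)
    ft=lambda v:xf(boxpts(12,24,80,112),*v)
    fl=lambda v:xf(boxpts(44,14,102,134),*v)
    def both(mk,model,x0,r1,r2):
        print("top",fit("top",t,r1,mk,model,x0,(4,4,4)),"scn",fit("scene",s,r2,mk,model,x0,(4,4,4)))
    bm=lambda b:blue(b)|org(b)
    # include ubolt hull pixels for block by closing
    cl=lambda g:(lambda b:cv2.morphologyEx(g(b).astype(np.uint8),cv2.MORPH_CLOSE,np.ones((61,61),np.uint8))>0)
    print("block");both(cl(blue),fb,[520.5,-403.5,-8.3],(295,250,55,45),(310,220,56,55))
    print("tab");both(org,ft,[521,-405,-8.3],(312,258,30,25),(328,208,24,25))
    print("latch");both(red,fl,[600,-242.5,-62],(215,210,40,35),(240,210,26,38))
E
python3 fit.py
```

```text
block
top (array([ 523.17, -404.08,   -8.62]), np.float64(0.0196)) scn (array([ 521.37, -403.64,   -8.61]), np.float64(0.0328))
tab
top (array([ 522.41, -403.71,   -9.42]), np.float64(0.2149)) scn (array([ 520.86, -403.54,    1.05]), np.float64(0.2152))
latch
top (array([ 605.19, -241.31,  -60.29]), np.float64(0.2506)) scn (array([ 602.31, -240.82,  -56.79]), np.float64(0.1838))
```

```bash
cat > fit2.py <<'E'
from fit import *
def hsv(b): return cv2.cvtColor(np.clip(b,0,255).astype(np.uint8),cv2.COLOR_BGR2HSV).astype(int)
def org(b): h=hsv(b); return (h[...,0]>=4)&(h[...,0]<=18)&(h[...,1]>130)
def red(b): h=hsv(b); return ((h[...,0]<=5)|(h[...,0]>=172))&(h[...,1]>110)
if __name__=="__main__":
    t=cv2.imread("pics/top0.png");s=cv2.imread("pics/scene0.png")
    import scipy.spatial.transform as T
    def tilted(v):
        # v: x,y at tab centre(z=96), yaw, lean about y(x-dir deg), lean about x
        return None
    ft=lambda v:xf(boxpts(12,24,80,112),*v)
    fl=lambda v:xf(boxpts(44,14,102,134),*v)
    for nm,mk,md,x0,r1,r2 in(("tab",org,ft,[521,-405,-8.3],(312,258,30,25),(328,208,24,25)),("latch",red,fl,[600,-242.5,-62],(215,210,40,35),(240,210,26,38))):
        print(nm,fit("top",t,r1,mk,md,x0,(4,4,4)),fit("scene",s,r2,mk,md,x0,(4,4,4)))
        for n,im,r in(("top",t,r1),("scene",s,r2)):
            x,y,w,h=r; b=cv2.resize(im[y:y+h,x:x+w],None,fx=6,fy=6,interpolation=cv2.INTER_CUBIC); m=mk(b); b2=b.copy(); b2[m]=(0,255,0); cv2.imwrite(f"pics/m_{nm}_{n}.png",np.hstack([b,b2]))
E
python3 fit2.py; python3 - <<'E'
import cv2,numpy as np
I=[cv2.imread(f"pics/m_{a}_{b}.png") for a in("tab","latch") for b in("top","scene")]
w=max(i.shape[1] for i in I);O=np.vstack([cv2.copyMakeBorder(i,0,4,0,w-i.shape[1],0) for i in I]);k=min(1,600/O.shape[0]);cv2.imwrite("pics/m_all.png",cv2.resize(O,None,fx=k,fy=k))
E
```

```text
tab (array([ 522.54, -403.12,  -11.26]), np.float64(0.2727)) (array([ 520.  , -401.89,    2.32]), np.float64(0.1236))
latch (array([ 603.18, -241.83,  -62.99]), np.float64(0.1489)) (array([ 602.54, -241.25,  -57.11]), np.float64(0.1533))
```

View pics/m_all.png

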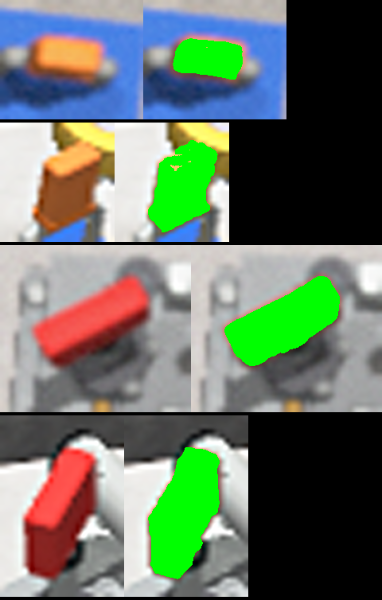

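```bash
python3 go.py 521.5 -403 83 -188.6
```

```text
clk 3.0 pos [ 521.8 -405.8  160.7] psi 171.64 z [ 0.007 -0.009 -1.   ] F [ 0.2 -0.4  1.4] T [-0.01  0.03 -0.03] w 85.4 j [-24.  27.   2.   0. -65.  15.]
[-0.0033  0.0014  0.0777] yaw 0.24
```

{"fn": "send_rows", "kwargs": {
  "translation": [
    [-0.003,0.001,0.04],
    [-0.003,0.001,0.06],
    [-0.003,0.001,0.074],
    [-0.003,0.001,0.077],
    [-0.003,0.001,0.077],
    [-0.003,0.001,0.077]
  ],
  "yaw": [0,0,0,0,0,0],
  "fingers": [0,0,0,0,0,0]
}}

```text
clock: 3.6
position: [523.1, -404.1, 85.7]
ee_rot: [-0.654, 0.757, -0.007, 0.0]
contact_force: [0.4, -0.4, -0.3]
gripper_width: 85.3
```

```bash
python3 go.py 521.5 -403 83 -188.6; for i in 1 2; do python3 go.py; done
```

```text
clk 3.6 pos [ 523.1 -404.1   85.7] psi 171.67 z [ 0.01  -0.011 -1.   ] F [ 0.4 -0.4 -0.3] T [ 0.02  0.02 -0.04] w 85.3 j [-24.  30.  -3.   0. -56.  15.]
[-0.0009  0.0018  0.0027] yaw 0.27
clk 3.6 pos [ 523.1 -404.1   85.7] psi 171.67 z [ 0.01  -0.011 -1.   ] F [ 0.4 -0.4 -0.3] T [ 0.02  0.02 -0.04] w 85.3 j [-24.  30.  -3.   0. -56.  15.]
clk 3.6 pos [ 523.1 -404.1   85.7] psi 171.67 z [ 0.01  -0.011 -1.   ] F [ 0.4 -0.4 -0.3] T [ 0.02  0.02 -0.04] w 85.3 j [-24.  30.  -3.   0. -56.  15.]
```

{"fn": "send_rows", "kwargs": {
  "translation": [
    [0,0,-0.03],
    [0,0,-0.05],
    [0,0,-0.05],
    [0,0,-0.05],
    [0,0,-0.02]
  ],
  "yaw": [0,0,0,0,0],
  "fingers": [0,0,0,0,0]
}}

```text
clock: 4.1
position: [525.5, -405.5, 109.8]
ee_rot: [-0.654, 0.756, -0.012, 0.002]
contact_force: [0.7, 0.2, -0.4]
gripper_width: 85.8
```

```bash
python3 go.py 521.5 -403 83 -188.6
```

```text
clk 4.1 pos [ 525.5 -405.5  109.8] psi 171.71 z [ 0.019 -0.016 -1.   ] F [ 0.7  0.2 -0.4] T [-0.   -0.04 -0.03] w 85.8 j [-24.  29.  -2.   0. -58.  15.]
[-0.0023  0.0049  0.0267] yaw 0.31
```

{"fn": "send_rows", "kwargs": {
  "translation": [
    [0,0,-0.04],
    [0,0,-0.08],
    [0,0,-0.11],
    [0,0,-0.11],
    [0,0,-0.11],
    [0,0,-0.06],
    [0,0,-0.01],
    [0,0,-0.01]
  ],
  "yaw": [0,0,0,0,0,0,0,0],
  "fingers": [0,0,0,0,0,0,0,0]
}}

```text
clock: 4.9
position: [519.1, -401.6, 109.5]
ee_rot: [-0.653, 0.757, -0.002, -0.001]
contact_force: [-0.7, 0.2, -1.3]
gripper_width: 85.4
```

```bash
python3 go.py 521.5 -403 83 -188.6
```

```text
clk 4.9 pos [ 519.1 -401.6  109.5] psi 171.6 z [ 0.001 -0.005 -1.   ] F [-0.7  0.2 -1.3] T [ 0.12  0.14 -0.05] w 85.4 j [-24.  29.  -2.   0. -60.  15.]
[ 0.001  -0.0025  0.0265] yaw 0.2
```

{"fn": "send_rows", "kwargs": {
  "translation": [
    [0.001,-0.002,0.01],
    [0.001,-0.002,0.02],
    [0.001,-0.002,0.0265],
    [0.001,-0.002,0.0265],
    [0.001,-0.002,0.0265],
    [0.001,-0.002,0.0265]
  ],
  "yaw": [0,0,0,0,0,0],
  "fingers": [0,0,0,0,0,0]
}}

```text
clock: 5.5
position: [521.7, -403.3, 84.3]
ee_rot: [-0.653, 0.757, -0.003, -0.001]
contact_force: [-0.6, 0.4, 0.2]
gripper_width: 85.2
```

```bash
python3 go.py 521.5 -403 83 -188.6
```

```text
clk 5.5 pos [ 521.7 -403.3   84.3] psi 171.61 z [ 0.003 -0.006 -1.   ] F [-0.6  0.4  0.2] T [ 0.03 -0.03  0.  ] w 85.2 j [-24.  30.  -3.   0. -57.  15.]
[-0.0003  0.0002  0.0013] yaw 0.21
```

Good. Close the fingers here.

{"fn": "send_rows", "kwargs": {
  "translation": [
    [0,0,0],
    [0,0,0],
    [0,0,0],
    [0,0,0],
    [0,0,0],
    [0,0,0],
    [0,0,0],
    [0,0,0]
  ],
  "yaw": [0,0,0,0,0,0,0,0],
  "fingers": [255,255,255,255,255,255,255,255]
}}

```text
clock: 6.3
position: [521.6, -403.3, 84.2]
ee_rot: [-0.653, 0.757, -0.003, -0.001]
contact_force: [-0.5, 0.4, 0.2]
gripper_width: -0.3
```

```bash
python3 go.py 521.5 -403 183 -188.6
```

```text
clk 6.3 pos [ 521.6 -403.3   84.2] psi 171.61 z [ 0.003 -0.006 -1.   ] F [-0.5  0.4  0.2] T [-0.03 -0.01  0.02] w -0.3 j [-24.  30.  -3.   0. -57.  15.]
[ 0.0002 -0.0002 -0.0988] yaw 0.21
```

```bash
python3 - <<'E'
from h import *
cv2.imwrite("pics/top2.png",get_image("top"));cv2.imwrite("pics/scene2.png",get_image("scene"))
crop(cv2.imread("pics/top2.png"),250,180,160,120,5,"pics/t3.png")
E
```

```text
(no output)
```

View pics/t3.png

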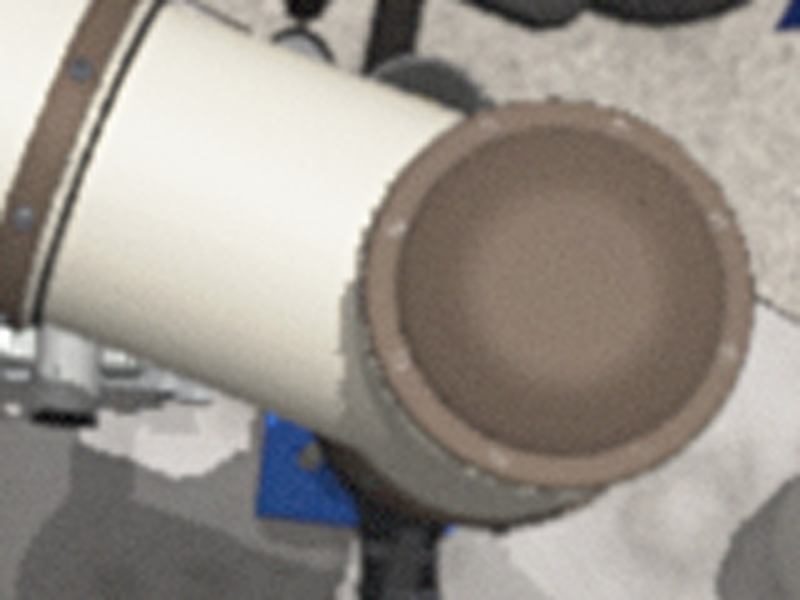

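View pics/scene2.png

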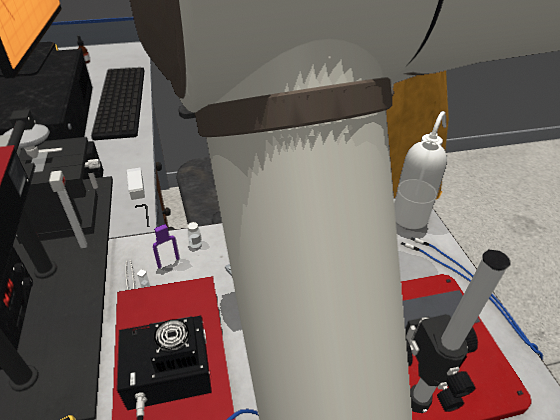

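{"fn": "send_rows", "kwargs": {
  "translation": [
    [0,0,0],
    [0,0,0],
    [0,0,0],
    [0,0,0]
  ],
  "yaw": [0,0,0,0],
  "fingers": [0,0,0,0]
}}

```text
clock: 6.8
position: [521.7, -403.3, 84.3]
ee_rot: [-0.653, 0.757, -0.003, -0.001]
contact_force: [0.3, -0.2, -0.3]
gripper_width: 57.9
```

{"fn": "send_rows", "kwargs": {
  "translation": [
    [0,0,-0.04],
    [0,0,-0.09],
    [0,0,-0.14],
    [0,0,-0.14],
    [0.05,0.05,-0.14],
    [0.1,0.1,-0.14],
    [0.15,0.15,-0.14],
    [0.2,0.2,-0.14],
    [0.2,0.2,-0.14]
  ],
  "yaw": [0,0,0,0,0,0,0,0,0],
  "fingers": [0,0,0,0,0,0,0,0,0]
}}

```text
clock: 7.7
position: [318.9, -552.4, 224.6]
ee_rot: [-0.654, 0.757, -0.003, -0.001]
contact_force: [0.6, -1.3, -0.1]
gripper_width: 85.3
```

```bash
python3 go.py; python3 - <<'E'
from h import *
cv2.imwrite("pics/top3.png",get_image("top"));cv2.imwrite("pics/scene3.png",get_image("scene"))
E
```

```text
clk 7.7 pos [ 318.9 -552.4  224.6] psi 171.63 z [ 0.003 -0.006 -1.   ] F [ 0.6 -1.3 -0.1] T [-0.04 -0.06 -0.01] w 85.3 j [-45.  22.   5.   0. -72.  37.]
```

View pics/top3.png

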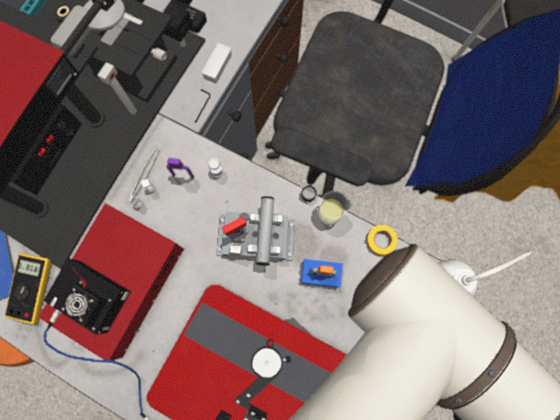

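View pics/scene3.png

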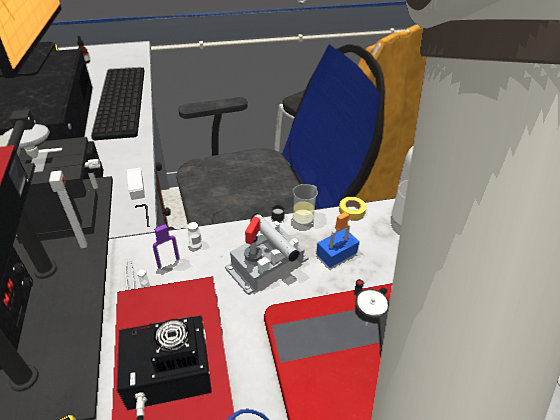

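```bash
python3 - <<'E'
from h import *
for z in (250,350,400,450,500,550,600): print(z,onz("top",[[364,236]],z).round(0), onz("top",[[328,285]],z).round(0))
print(proj("top",[[521.7,-403.3,84.3],[521.7,-403.3,157]]))
E
```

```text
250 [[ 558. -448.  250.]] [[ 486. -390.  250.]]
350 [[ 542. -428.  350.]] [[ 481. -378.  350.]]
400 [[ 535. -419.  400.]] [[ 478. -373.  400.]]
450 [[ 527. -409.  450.]] [[ 476. -367.  450.]]
500 [[ 519. -399.  500.]] [[ 473. -361.  500.]]
550 [[ 511. -389.  550.]] [[ 470. -356.  550.]]
600 [[ 504. -379.  600.]] [[ 467. -350.  600.]]
[[324.38648823 270.59823801]
 [328.84877994 266.82595496]]
```

```bash
python3 - <<'E'
from h import *
a=cv2.imread("pics/top0.png");b=cv2.imread("pics/top3.png");c=cv2.imread("pics/scene0.png");d=cv2.imread("pics/scene3.png")
f=lambda i,x,y,w,h,s:cv2.resize(i[y:y+h,x:x+w],None,fx=s,fy=s,interpolation=cv2.INTER_CUBIC)
cv2.imwrite("pics/cmp.png",np.vstack([np.hstack([f(a,295,250,60,45,6.5),f(b,295,250,60,45,6.5)]),np.hstack([f(c,310,200,60,70,4.2),f(d,310,200,60,70,4.2),np.zeros((294,780-504,3),np.uint8)])]))
E
```

```text
(no output)
```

View pics/cmp.png

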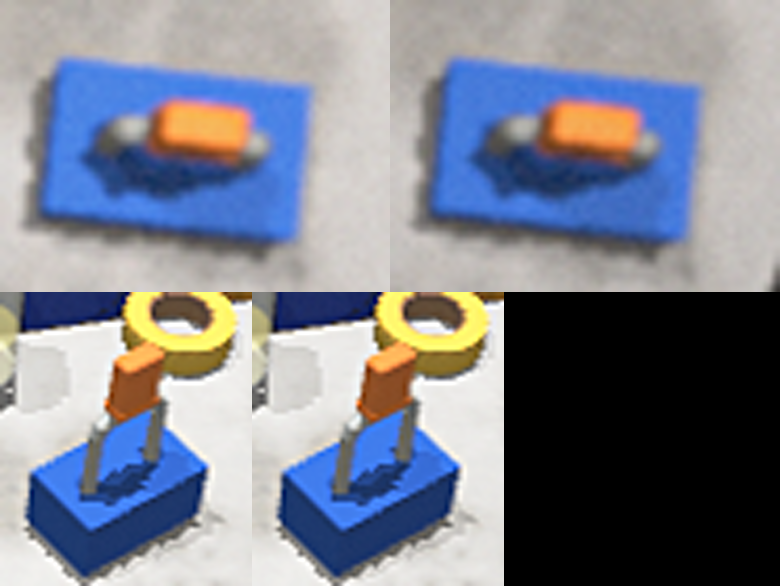

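```bash
python3 - <<'E'
from fit2 import *
from fit import blue
ft=lambda v:xf(boxpts(12,24,80,112),*v); fb=lambda v:xf(boxpts(46,76,0,35),*v)
cl=lambda g:(lambda b:cv2.morphologyEx(g(b).astype(np.uint8),cv2.MORPH_CLOSE,np.ones((61,61),np.uint8))>0)
for k in("0","3"):
    t=cv2.imread(f"pics/top{k}.png");s=cv2.imread(f"pics/scene{k}.png")
    print(k,fit("top",t,(312,258,30,25),org,ft,[521,-405,-8.3],(4,4,4)),fit("scene",s,(328,208,24,25),org,ft,[521,-405,-8.3],(4,4,4)))
    print(k,fit("top",t,(295,250,55,45),cl(blue),fb,[521,-405,-8.3],(4,4,4)),fit("scene",s,(310,220,56,55),cl(blue),fb,[521,-405,-8.3],(4,4,4)))
E
python3 go.py 522 -403 160 -188.6 522 -403 225 -188.6
```

```text
0 (array([ 522.54, -403.12,  -11.26]), np.float64(0.2727)) (array([ 520.  , -401.89,    2.32]), np.float64(0.1236))
0 (array([ 523.33, -404.15,   -8.84]), np.float64(0.0214)) (array([ 521.65, -403.79,   -7.89]), np.float64(0.0322))
3 (array([ 522.54, -403.12,  -11.26]), np.float64(0.2684)) (array([ 520.41, -402.21,   -2.33]), np.float64(0.1276))
3 (array([ 523.34, -403.98,   -8.82]), np.float64(0.0268)) (array([ 521.5 , -403.76,   -8.15]), np.float64(0.0322))
clk 7.8 pos [ 315.7 -554.4  224.4] psi 171.22 z [ 0.002 -0.006 -1.   ] F [0.  0.3 0.1] T [ 0.07 -0.04  0.04] w 85.4 j [-46.  22.   5.   0. -72.  37.]
[-0.1814 -0.1806  0.0639] yaw -0.18
[-0.1811 -0.1808 -0.0011] yaw -0.18
```

{"fn": "send_rows", "kwargs": {
  "translation": [
    [-0.05,-0.05,0],
    [-0.1,-0.1,0],
    [-0.15,-0.15,0],
    [-0.181,-0.181,0],
    [-0.181,-0.181,0],
    [-0.181,-0.181,0.04],
    [-0.181,-0.181,0.08],
    [-0.181,-0.181,0.12],
    [-0.181,-0.181,0.135],
    [-0.181,-0.181,0.14],
    [-0.181,-0.181,0.14],
    [-0.181,-0.181,0.14]
  ],
  "yaw": [0,0,0,0,0,0,0,0,0,0,0,0],
  "fingers": [0,0,0,0,0,0,0,0,0,0,0,0]
}}

```text
clock: 9.0
position: [523.6, -404.5, 85.5]
ee_rot: [-0.651, 0.759, -0.004, -0.001]
contact_force: [0.7, 0.2, 0.5]
gripper_width: 85.4
```

```bash
python3 go.py 522 -403 83 -188.6
```

```text
clk 9.0 pos [ 523.6 -404.5   85.5] psi 171.24 z [ 0.005 -0.008 -1.   ] F [0.7 0.2 0.5] T [-0.03 -0.    0.03] w 85.4 j [-24.  30.  -3.   0. -57.  15.]
[-0.0012  0.0018  0.0025] yaw -0.16
```

{"fn": "send_rows", "kwargs": {
  "translation": [
    [0,0,0],
    [0,0,0],
    [0,0,0],
    [0,0,0]
  ],
  "yaw": [0,0,0,0],
  "fingers": [200,200,200,200]
}}

```text
clock: 9.4
position: [523.7, -404.5, 86.0]
ee_rot: [-0.651, 0.759, -0.005, -0.001]
contact_force: [-0.3, -0.2, -0.1]
gripper_width: 28.2
```

{"fn": "send_rows", "kwargs": {
  "translation": [
    [0,0,0],
    [0,0,0]
  ],
  "yaw": [0,0],
  "fingers": [200,200]
}}

```text
clock: 9.6
position: [523.7, -404.6, 86.0]
ee_rot: [-0.651, 0.759, -0.005, -0.001]
contact_force: [0.3, -0.2, -0.4]
gripper_width: 18.2
```

{"fn": "send_rows", "kwargs": {
  "translation": [
    [0,0,0],
    [0,0,0],
    [0,0,0]
  ],
  "yaw": [0,0,0],
  "fingers": [235,235,235]
}}

```text
clock: 9.9
position: [523.7, -404.6, 86.0]
ee_rot: [-0.651, 0.759, -0.005, -0.001]
contact_force: [0.5, 0.5, 0.2]
gripper_width: 7.1
```

```bash
python3 go.py; python3 - <<'E'
from h import *
cv2.imwrite("pics/top4.png",get_image("top"))
crop(cv2.imread("pics/top4.png"),290,230,80,80,7,"pics/t4.png")
E
```

```text
clk 9.9 pos [ 523.7 -404.6   86. ] psi 171.24 z [ 0.005 -0.008 -1.   ] F [0.5 0.5 0.2] T [ 0.    0.04 -0.  ] w 7.1 j [-24.  30.  -3.   0. -57.  15.]
```

View pics/t4.png

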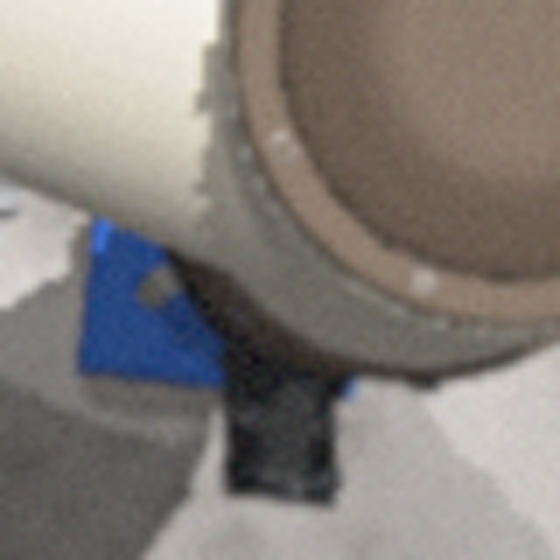

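```bash
python3 - <<'E'
from h import *
im=cv2.imread("pics/top4.png")
G=(0,255,0);M=(255,0,255);C=(255,255,0)
L=boxl(xf(boxpts(85,76,159,260),523.7,-404.6,-8.8),G)+[(np.array([[523.7,-404.6,86],[523.7,-404.6,500]]),M)]
L+=boxl(xf(boxpts(36,22,86,159),523.7,-404.6,-8.8),C)
L+=boxl(xf(boxpts(12,24,80,112),522,-403,-8.8),(0,0,255))
overlay("top",im,280,220,90,90,6.6,L,"pics/t5.png")
for z in(90,120,160,200,250,300,400):print(z,onz("top",[[322.8,301],[338,301]],z).round(0).tolist())
E
```

```text
90 [[466.0, -397.0, 90.0], [465.0, -425.0, 90.0]]
120 [[466.0, -394.0, 120.0], [465.0, -421.0, 120.0]]
160 [[465.0, -390.0, 160.0], [464.0, -416.0, 160.0]]
200 [[464.0, -386.0, 200.0], [463.0, -410.0, 200.0]]
250 [[463.0, -381.0, 250.0], [462.0, -404.0, 250.0]]
300 [[462.0, -376.0, 300.0], [461.0, -397.0, 300.0]]
400 [[460.0, -366.0, 400.0], [459.0, -384.0, 400.0]]
```

View pics/t5.png

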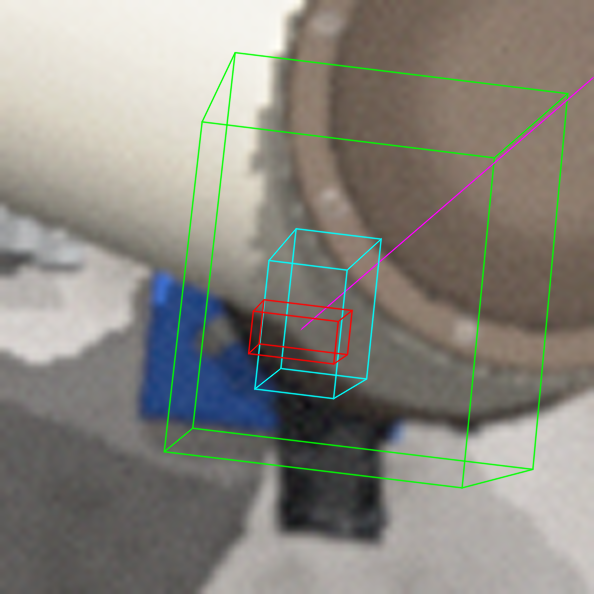

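{"fn": "send_rows", "kwargs": {
  "translation": [
    [0,0,0],
    [0,0,0],
    [0,0,0],
    [0,0,0],
    [0,0,0],
    [0,0,0],
    [0,0,-0.05],
    [0,0,-0.1],
    [0,0,-0.14],
    [0,0,-0.16],
    [0,0,-0.16]
  ],
  "yaw": [0,0,0,0,0,0,0,0,0,0,0],
  "fingers": [0,0,0,0,0,0,0,0,0,0,0]
}}

```text
clock: 11.05
position: [524.4, -404.4, 250.8]
ee_rot: [-0.651, 0.759, -0.009, 0.001]
contact_force: [-0.6, -0.7, -0.9]
gripper_width: 85.6
```

```bash
python3 go.py 460 -60 245 -210; python3 - <<'E'
from h import *
print(proj("top",[[460,-60,245],[460,0,245],[460,-60,160]]))
E
```

```text
clk 11.05 pos [ 524.4 -404.4  250.8] psi 171.25 z [ 0.013 -0.012 -1.   ] F [-0.6 -0.7 -0.9] T [ 0.05  0.01 -0.02] w 85.6 j [-23.  23.  11.   0. -76.  15.]
[-0.3306  0.1161  0.0007] yaw 21.25
[[108.98309283 307.10526868]
 [ 71.59959679 307.04113747]
 [125.9664164  307.88081501]]
```

{"fn": "send_rows", "kwargs": {
  "translation": [
    [-0.33,0.116,0],
    [-0.33,0.116,0],
    [-0.33,0.116,0],
    [-0.33,0.116,0],
    [-0.33,0.116,0],
    [-0.33,0.116,0],
    [-0.33,0.116,0],
    [-0.33,0.116,0],
    [-0.33,0.116,0],
    [-0.33,0.116,0]
  ],
  "yaw": [0,0,0,0,0,0,0,0,0,0],
  "fingers": [0,0,0,0,0,0,0,0,0,0]
}}

```text
clock: 12.05
position: [459.7, -61.1, 245.0]
ee_rot: [-0.651, 0.759, -0.009, 0.0]
contact_force: [-0.1, -0.3, -1.1]
gripper_width: 85.4
```

```bash
python3 go.py ; python3 - <<'E'
from h import *
cv2.imwrite("pics/top5.png",get_image("top"));cv2.imwrite("pics/scene5.png",get_image("scene"))
p=read_state()["position"]; print(p,proj("top",[p]))
E
```

```text
clk 12.05 pos [459.7 -61.1 245. ] psi 171.21 z [ 0.011 -0.013 -1.   ] F [-0.1 -0.3 -1.1] T [0.02 0.05 0.05] w 85.4 j [ 13.   4. -17.   1. -69. -22.]
[459.88969347 -61.75603749 245.10595498] [[110.07223833 307.17545409]]
```

View pics/top5.png

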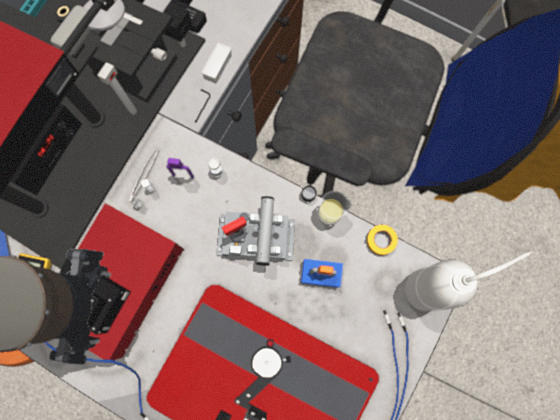

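View pics/scene5.png

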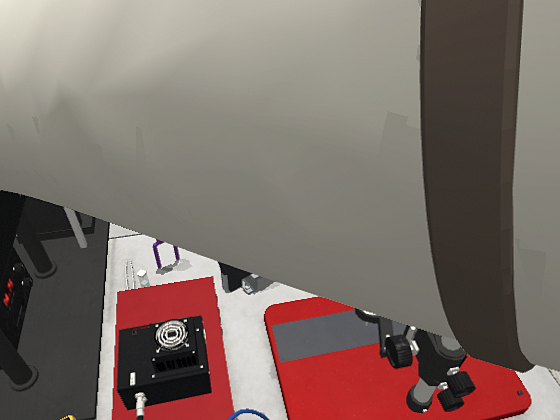

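```bash
python3 - <<'E'
from h import *
im=cv2.imread("pics/top5.png")
G=(0,255,0);M=(255,0,255);C=(255,255,0)
x,y,z=459.8,-61.4,245
L=boxl(xf(boxpts(85,76,z+73,z+160),x,y,-8.8),G)+[(np.array([[x,y,z],[x,y,z+400]]),M)]
L+=boxl(xf(boxpts(114,22,z-0,z+73),x,y,-8.8),C)
overlay("top",im,40,240,90,80,7,L,"pics/t6.png")
print(proj("scene",[[x,y,z]]))
crop(cv2.imread("pics/scene5.png"),200,230,100,80,7,"pics/s6.png")
E
```

```text
[[216.29030927 286.19803309]]
```

View pics/t6.png

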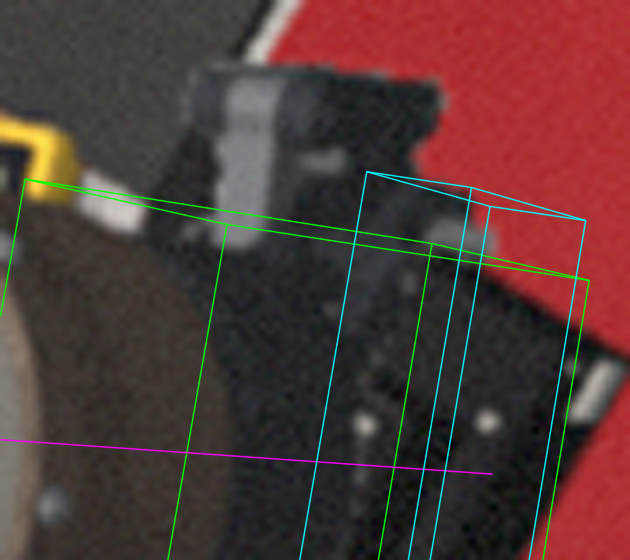

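View pics/s6.png

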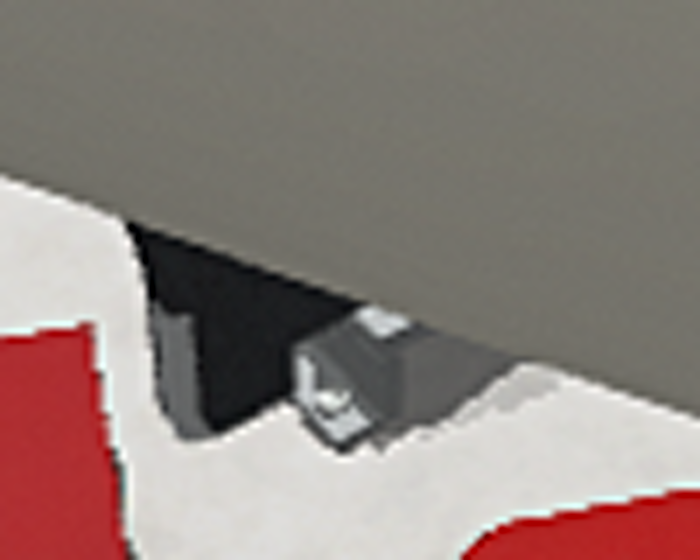

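```bash
python3 - <<'E'
from h import *
print(onz("scene",[[225.7,292],[229,291]],245),onz("scene",[[225.7,292]],300))
print(proj("scene",xf([[-57,0,245],[57,0,245],[57,0,318],[-57,0,318],[42,11,258],[57,11,258]],459.8,-61.4,-8.8)))
print(proj("scene",xf([[0,-57,245],[0,57,245],[0,57,318],[0,-57,318]],459.8,-61.4,-8.8)))
im=cv2.imread("pics/top5.png"); crop(im,30,230,100,110,5.4,"pics/t7.png")
E
```

```text
[[444.71488622 -64.69846009 245.        ]
 [443.16201618 -68.73288823 245.        ]] [[410.45431419 -41.8741017  300.        ]]
[[239.15616151 318.52511038]
 [196.08564436 257.60086698]
 [189.97637256 218.63319233]
 [236.6802303  280.36070211]
 [192.58094973 261.87248918]
 [187.51268262 254.54995393]]
[[254.39297713 267.22038815]
 [174.79150843 306.85225093]
 [165.72030857 268.29170965]
 [253.63049486 228.39852655]]
```

View pics/t7.png

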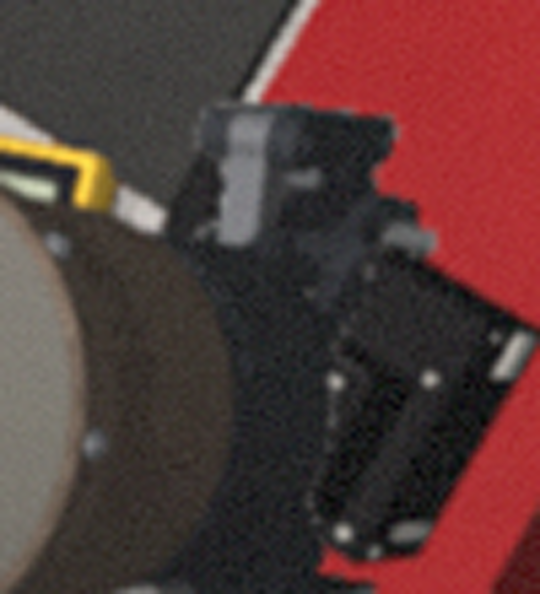

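```bash
python3 - <<'E'
from h import *
im=cv2.imread("pics/top5.png")
x,y,z=459.8,-61.4,245
L=[(np.array([[x,y,z],[x,y,z+400]]),(255,0,255))]
for zz in(0,50,100,150): L.append((xf([[-57,0,z+zz],[57,0,z+zz]],x,y,-8.8),(0,255,0)))
im=cv2.convertScaleAbs(im,alpha=1.8,beta=20)
overlay("top",im,30,235,110,150,4,L,"pics/t8.png")
E
```

```text
(no output)
```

View pics/t8.png

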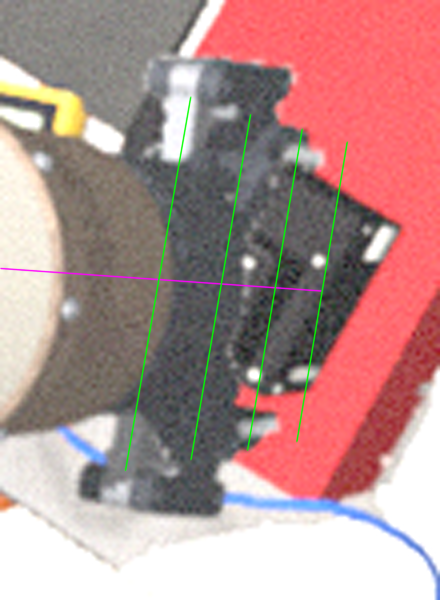

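```bash
python3 go.py 600 -110 200 -188.6; python3 -c "
from h import *
print(proj('top',[[600,-110,200],[600,-110,350]]))"
```

```text
clk 12.15 pos [459.9 -61.8 245.1] psi 171.12 z [ 0.012 -0.013 -1.   ] F [0.1 0.5 0.2] T [-0.03  0.01 -0.01] w 85.4 j [ 13.   4. -17.   1. -69. -22.]
[ 0.0255 -0.1453  0.0473] yaw -0.28
[[150.39790537 221.01833024]
 [122.20276246 199.66635475]]
```

{"fn": "send_rows", "kwargs": {
  "translation": [
    [0.01,-0.05,0.01],
    [0.02,-0.1,0.03],
    [0.025,-0.145,0.047],
    [0.025,-0.145,0.047],
    [0.025,-0.145,0.047],
    [0.025,-0.145,0.047],
    [0.025,-0.145,0.047]
  ],
  "yaw": [0,0,0,0,0,0,0],
  "fingers": [220,220,220,220,220,220,220]
}}

```text
clock: 12.85
position: [599.3, -109.6, 202.1]
ee_rot: [-0.65, 0.76, -0.009, 0.001]
contact_force: [0.4, 0.4, 0.3]
gripper_width: 11.9
```

```bash
python3 - <<'E'
from h import *
s=read_state();p=s["position"];print(p,s["gripper_width"])
im=get_image("top");cv2.imwrite("pics/top6.png",im)
x,y,z=p
L=[(np.array([[x,y,z],[x,y,z+400]]),(255,0,255))]
for zz in(0,20,50,100,150): L.append((xf([[-30,0,z+zz],[30,0,z+zz]],x,y,-8.8),(0,255,0)))
im=cv2.convertScaleAbs(im,alpha=1.3,beta=20)
overlay("top",im,80,155,110,110,5.4,L,"pics/t9.png")
E
```

```text
[ 599.28289846 -109.58597332  202.0965494 ] 11.903594261797167
```

View pics/t9.png

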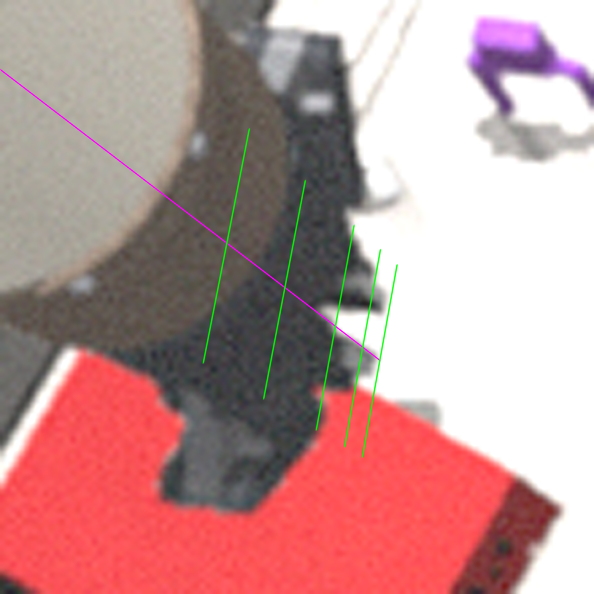

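```bash
python3 - <<'E'
from h import *
s=read_state();p=s["position"];print(p)
im=get_image("scene");cv2.imwrite("pics/scene6.png",im)
x,y,z=p
L=[(np.array([[x,y,z],[x,y,z+400]]),(255,0,255))]
for zz in(0,20,50,100,150): L.append((xf([[-30,0,z+zz],[30,0,z+zz]],x,y,-8.8),(0,255,0)))
u=proj("scene",[p])[0];print(u)
im=cv2.convertScaleAbs(im,alpha=1.3,beta=20)
overlay("scene",im,int(u[0])-60,int(u[1])-70,120,100,5.4,L,"pics/s9.png")
E
```

```text
[ 599.28770151 -109.39022346  202.25003682]
[188.6173401  232.73575946]
```

View pics/s9.png

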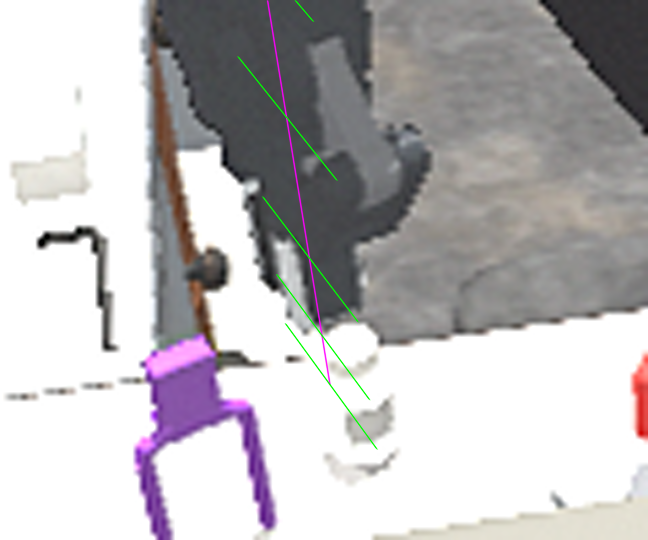

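View pics/scene6.png

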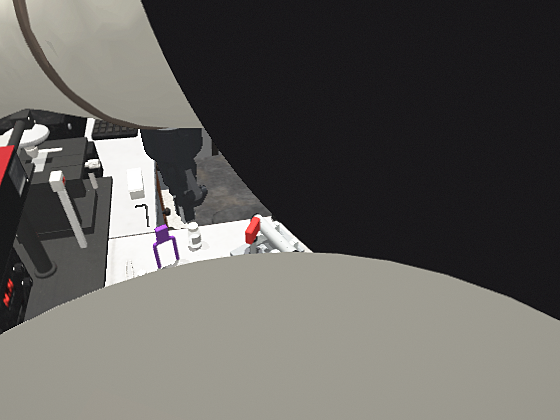

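```bash
python3 - <<'E'
from h import *
a=cv2.imread("pics/scene6.png");b=cv2.imread("pics/top6.png")
crop(cv2.convertScaleAbs(a,alpha=1.6,beta=10),165,195,50,40,14,"pics/s10.png")
crop(cv2.convertScaleAbs(b,alpha=1.6,beta=10),125,195,50,40,14,"pics/t10.png")
E
```

```text
(no output)
```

View pics/s10.png

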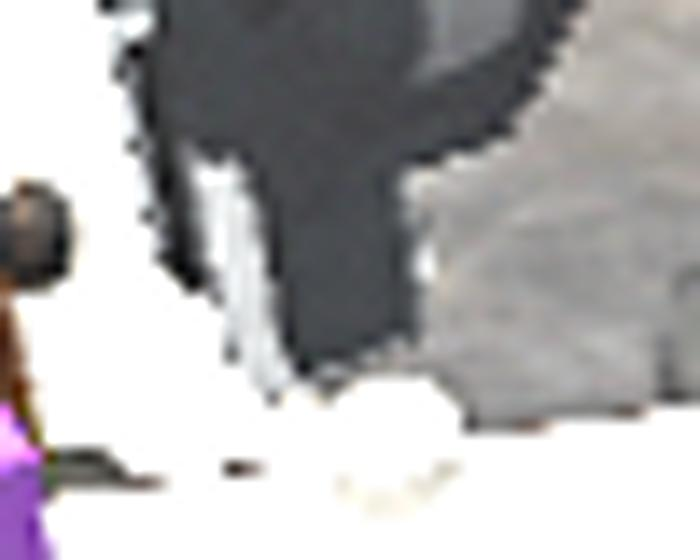

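View pics/t10.png

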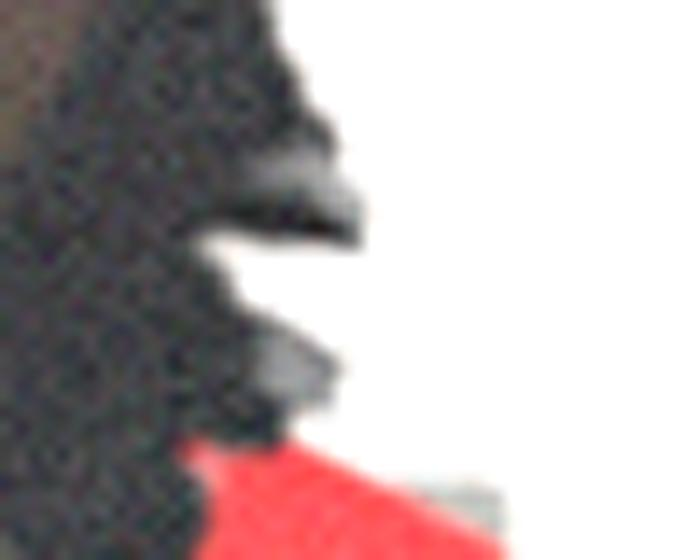

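```bash
python3 - <<'E'
from h import *
a=cv2.imread("pics/scene6.png");b=cv2.imread("pics/top6.png")
def g(i):return cv2.convertScaleAbs(255*(i/255.)**1.0)
crop(a,165,195,50,42,14,"pics/s10.png")
crop(b,125,195,50,42,14,"pics/t10.png")
E
```

```text
(no output)
```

View pics/s10.png

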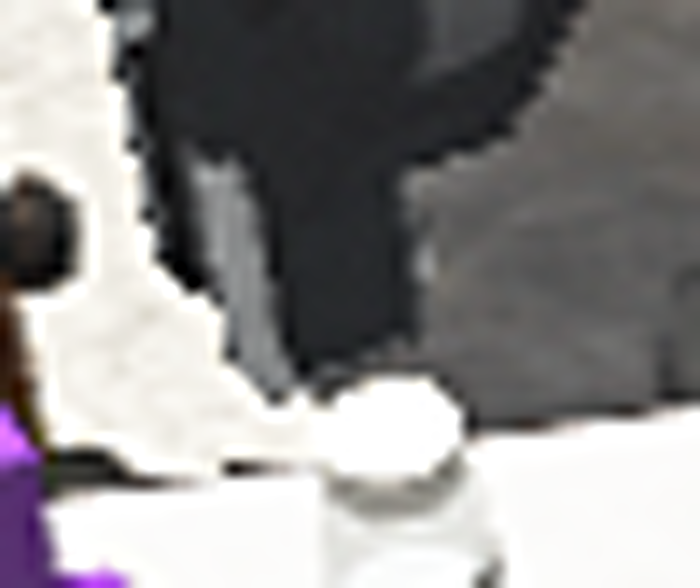

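View pics/t10.png

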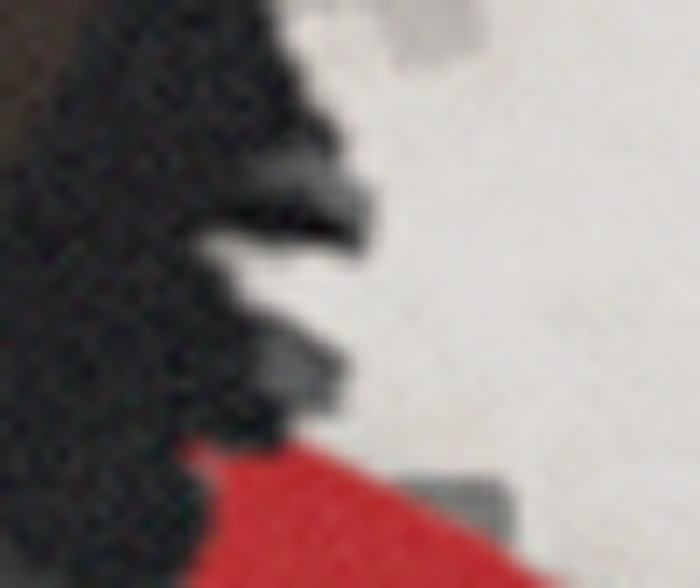

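```bash
cat >> h.py <<'E'
def tri(a,b):
    c1,d1=ray("scene",[a]);c2,d2=ray("top",[b]);d1=d1[0]/np.linalg.norm(d1);d2=d2[0]/np.linalg.norm(d2)
    A=np.c_[d1,-d2];t=np.linalg.lstsq(A,c2-c1,rcond=None)[0];p,q=c1+d1*t[0],c2+d2*t[1];return (p+q)/2,np.linalg.norm(p-q)
E
python3 - <<'E'
from h import *
S=lambda x,y:(165+x/14,195+y/14);T=lambda x,y:(125+x/14,195+y/14)
print("near outer -y",tri(S(415,345),T(335,410)))
print("near inner -y",tri(S(415,345),T(345,370)))
print("far/near +y",tri(S(283,393),T(250,375)))
print("far inner ",tri(S(210,290),T(362,245)))
E
```

```text
near outer -y (array([ 587.95767957, -116.82008666,  234.15886204]), np.float64(0.09044913607614331))
near inner -y (array([ 592.17803085, -117.89547229,  230.91611401]), np.float64(2.6053916903215626))
far/near +y (array([ 593.99573504, -104.80767501,  229.82656807]), np.float64(2.4077945254310644))
far inner  (array([ 613.05105534, -112.67662181,  224.89260341]), np.float64(11.34771075574688))
```

```bash
python3 go.py 522 -403 200 -188.6
```

```text
clk 12.95 pos [ 599.4 -109.2  202.3] psi 171.14 z [ 0.015 -0.012 -1.   ] F [-0.7 -0.2 -0.6] T [ 0.02 -0.02  0.04] w 11.6 j [  5.  20.  -2.   1. -67. -15.]
[0.3022 0.0313 0.0048] yaw -0.26
```

{"fn": "send_rows", "kwargs": {
  "translation": [
    [0.05,0.005,0],
    [0.1,0.01,0],
    [0.15,0.015,0],
    [0.2,0.02,0],
    [0.25,0.026,0],
    [0.3,0.031,0],
    [0.302,0.032,0],
    [0.302,0.032,0],
    [0.302,0.032,0.05],
    [0.302,0.032,0.1],
    [0.302,0.032,0.1]
  ],
  "yaw": [0,0,0,0,0,0,0,0,0,0,0],
  "fingers": [0,0,0,0,0,0,0,0,0,0,0]
}}

```text
clock: 14.05
position: [518.4, -399.3, 97.8]
ee_rot: [-0.651, 0.759, -0.002, -0.001]
contact_force: [-0.8, 1.3, -1.1]
gripper_width: 85.3
```

```bash
python3 go.py 522 -403 56 -188.6
```

```text
clk 14.05 pos [ 518.4 -399.3   97.8] psi 171.17 z [ 0.002 -0.004 -1.   ] F [-0.8  1.3 -1.1] T [0.06 0.08 0.  ] w 85.3 j [-23.  29.  -3.   0. -58.  14.]
[ 0.003  -0.004   0.0419] yaw -0.23
```

{"fn": "send_rows", "kwargs": {
  "translation": [
    [0.003,-0.004,0.015],
    [0.003,-0.004,0.03],
    [0.003,-0.004,0.04],
    [0.003,-0.004,0.04],
    [0.003,-0.004,0.04],
    [0.003,-0.004,0.04]
  ],
  "yaw": [0,0,0,0,0,0],
  "fingers": [0,0,0,0,120,120]
}}

```text
clock: 14.65
position: [523.0, -403.5, 59.5]
ee_rot: [-0.651, 0.759, -0.004, -0.0]
contact_force: [-0.8, 0.6, -0.2]
gripper_width: 59.0
```

```bash
python3 go.py 522 -403 56 -188.6
```

```text
clk 14.65 pos [ 523.  -403.5   59.5] psi 171.2 z [ 0.004 -0.005 -1.   ] F [-0.8  0.6 -0.2] T [-0.   -0.02 -0.03] w 59.0 j [-24.  32.  -4.   0. -54.  15.]
[-0.0003  0.0011  0.0035] yaw -0.2
```

{"fn": "send_rows", "kwargs": {
  "translation": [
    [0,0,0],
    [0,0,0],
    [0,0,0],
    [0,0,0],
    [0,0,0]
  ],
  "yaw": [0,0,0,0,0],
  "fingers": [255,255,255,255,255]
}}

```text
clock: 15.15
position: [522.7, -403.6, 60.0]
ee_rot: [-0.651, 0.759, -0.003, -0.0]
contact_force: [-1.5, -0.3, 3.8]
gripper_width: 10.4
```

```bash
python3 go.py 522 -403 56 -188.6
```

```text
clk 15.15 pos [ 522.7 -403.6   60. ] psi 171.21 z [ 0.004 -0.006 -1.   ] F [-1.5 -0.3  3.8] T [0.15 0.47 0.02] w 10.4 j [-24.  32.  -4.   0. -54.  15.]
[-0.0005  0.0008  0.004 ] yaw -0.19
```

{"fn": "send_rows", "kwargs": {
  "translation": [
    [0,0,0],
    [0,0,-0.01],
    [0,0,-0.03],
    [0,0,-0.06],
    [0,0,-0.09],
    [0,0,-0.12],
    [0,0,-0.12],
    [0,0,-0.12]
  ],
  "yaw": [0,0,0,0,0,0,0,0],
  "fingers": [255,255,255,255,255,255,255,255]
}}

```text
clock: 15.95
position: [522.5, -402.7, 180.6]
ee_rot: [-0.651, 0.759, -0.004, 0.0]
contact_force: [-0.2, -0.6, -2.4]
gripper_width: 10.5
```

```bash
python3 go.py 600 -110 200 -185 600 -110 200 -230; python3 - <<'E'
from h import *
im=get_image("top");cv2.imwrite("pics/top7.png",im)
crop(im,270,210,110,110,5.4,"pics/t11.png")
E
```

```text
clk 15.95 pos [ 522.5 -402.7  180.6] psi 171.19 z [ 0.006 -0.006 -1.   ] F [-0.2 -0.6 -2.4] T [ 0.07  0.07 -0.  ] w 10.5 j [-24.  26.   4.   0. -68.  15.]
[-0.301  -0.0319 -0.0206] yaw -3.81
[-0.301  -0.0319 -0.0206] yaw 41.19
```

View pics/t11.png

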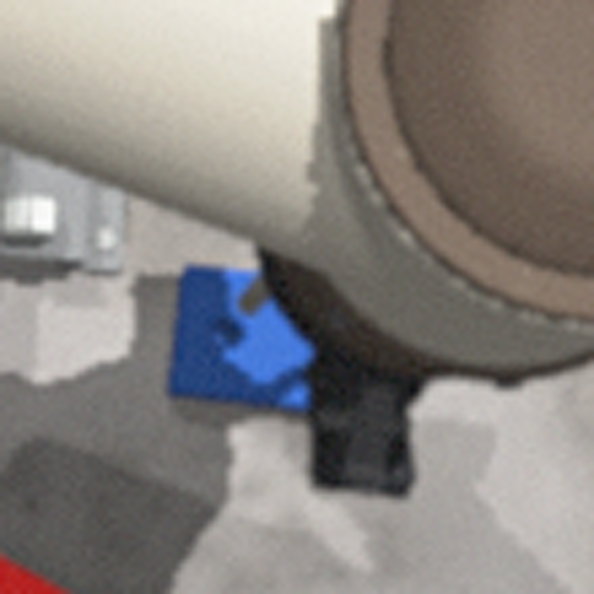

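{"fn": "send_rows", "kwargs": {
  "translation": [
    [0,0,-0.04],
    [-0.05,-0.005,-0.05],
    [-0.1,-0.01,-0.05],
    [-0.15,-0.016,-0.05],
    [-0.2,-0.021,-0.05],
    [-0.25,-0.026,-0.05],
    [-0.301,-0.032,-0.05],
    [-0.301,-0.032,-0.05],
    [-0.301,-0.032,-0.05],
    [-0.301,-0.032,-0.05]
  ],
  "yaw": [0,-3.8,-3.8,-3.8,-3.8,-3.8,-3.8,-3.8,-3.8,-3.8],
  "fingers": [255,255,255,255,255,255,255,255,255,255]
}}

```text
clock: 17.0
position: [598.7, -110.0, 226.9]
ee_rot: [-0.675, 0.737, -0.002, -0.001]
contact_force: [-0.8, 0.0, -1.8]
gripper_width: 10.2
```

```bash
python3 go.py; python3 - <<'E'
from h import *
a=get_image("scene");b=get_image("top");cv2.imwrite("pics/scene8.png",a);cv2.imwrite("pics/top8.png",b)
p=read_state()["position"];x,y,z=p;print(p);zc=z+36
L=boxl(xf(boxpts(12,24,zc-16,zc+16),x,y,-5),(255,0,255))
for s in(1,-1):
    for e in(4,-4): L.append((xf([[0,20*s+e,zc-28],[0,20*s+e,zc-89]],x,y,-5),(0,255,0)))
for n,i in(("scene",a),("top",b)):
    u=proj(n,[p])[0].astype(int);print(u)
    overlay(n,i,max(u[0]-45,0),u[1]-45,90,85,6.6,L,f"pics/{n}8o.png")
E
```

```text
clk 17.0 pos [ 598.7 -110.   226.9] psi 174.97 z [ 0.001 -0.004 -1.   ] F [-0.8  0.  -1.8] T [ 0.02  0.05 -0.04] w 10.2 j [  5.  19.   1.   0. -72. -10.]
[ 598.79820992 -110.87528503  227.47989536]
[187 220]
[146 218]
```

View pics/scene8o.png

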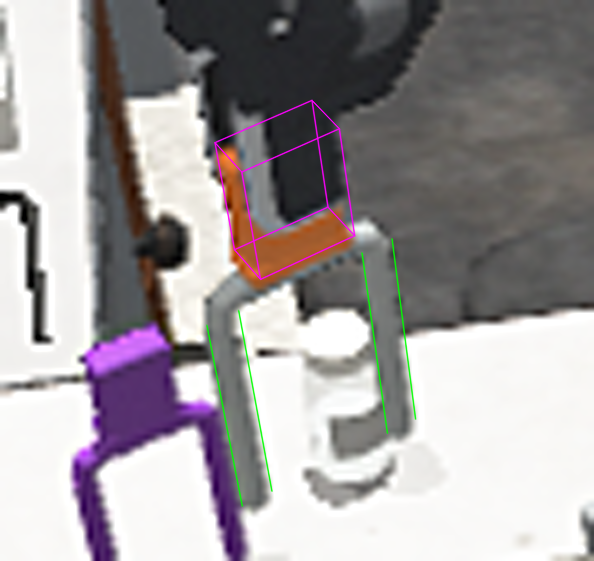

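View pics/top8o.png

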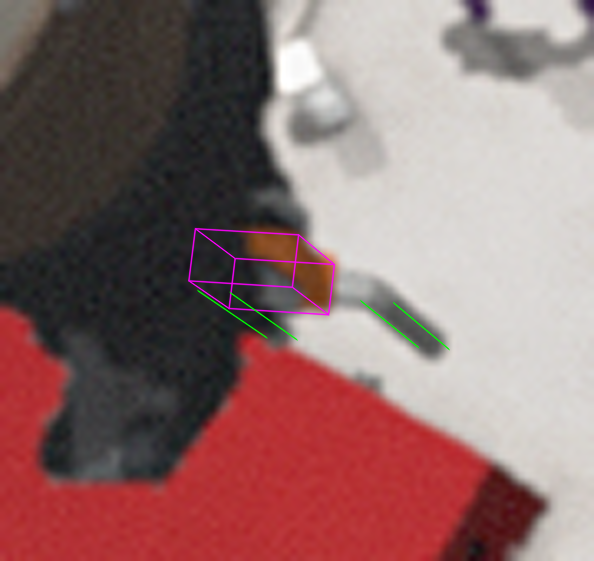

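```bash
python3 - <<'E'
from h import *
im=cv2.imread("pics/top8.png")
crop(im,210,185,95,75,8,"pics/t12.png")
s=cv2.imread("pics/scene3.png");crop(s,225,215,80,65,9.5,"pics/s12.png")
g=cv2.cvtColor(cv2.imread("pics/top0.png"),cv2.COLOR_BGR2GRAY);g3=cv2.cvtColor(cv2.imread("pics/top3.png"),cv2.COLOR_BGR2GRAY);g8=cv2.cvtColor(im,cv2.COLOR_BGR2GRAY)
for n,x,y in(("L",255.8,234.7),("R",276.2,236)):
    for G in(g,g3):
        r=cv2.resize(G[int(y)-6:int(y)+7,int(x)-6:int(x)+7],None,fx=8,fy=8,interpolation=cv2.INTER_CUBIC).astype(float)
        m=r<115; cc=cv2.connectedComponentsWithStats(m.astype(np.uint8)); 
        for k in range(1,cc[0]):
            if cc[2][k,4]>200: c=cc[3][k]; p=((c[0]+.5)/8-.5+int(x)-6,(c[1]+.5)/8-.5+int(y)-6); print(n,cc[2][k,4]/64,np.round(p,2),onz("top",[p],40).round(1))
print(onz("scene",[(266.5,248.6)],40))
E
```

```text
L 28.9375 [255.3  233.83] [[ 601.1 -276.3   40. ]]
L 40.8125 [255.77 233.12] [[ 602.5 -277.3   40. ]]
L 3.734375 [257.66 239.1 ] [[ 590.5 -280.7   40. ]]
R 21.5625 [275.07 235.35] [[ 597.  -314.9   40. ]]
R 26.390625 [274.97 235.34] [[ 597.  -314.7   40. ]]
[[ 602.00193964 -276.63206496   40.        ]]
```

View pics/t12.png

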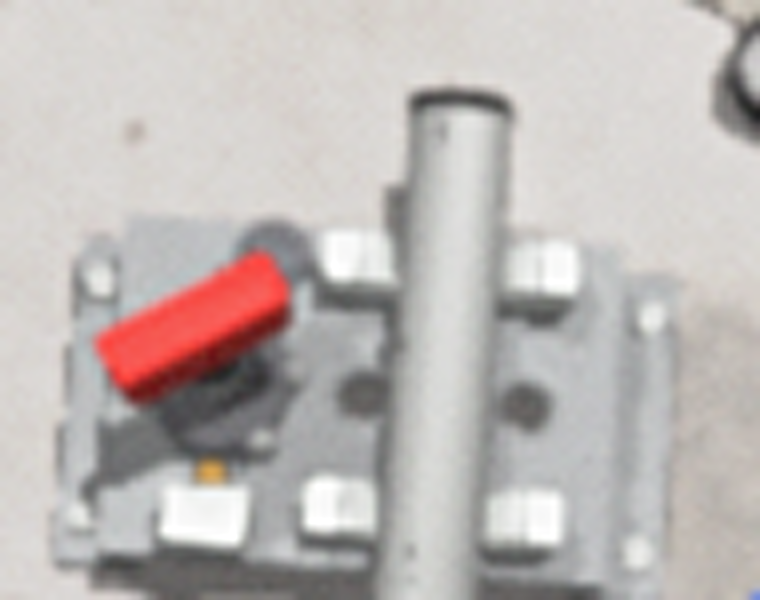

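View pics/s12.png

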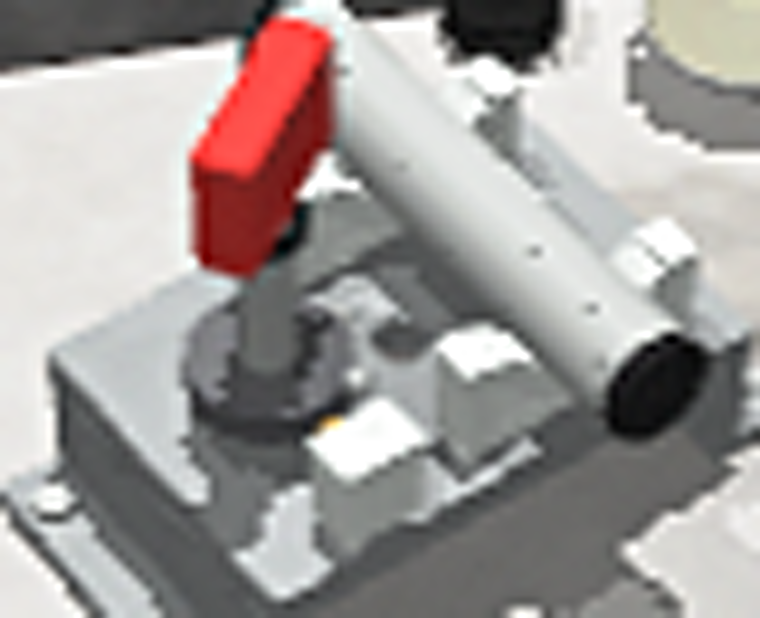

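```bash
python3 go.py 598.8 -296 225 -185.3 598.8 -296 140 -185.3
```

```text
clk 17.1 pos [ 598.8 -110.9  227.5] psi 174.88 z [ 0.002 -0.004 -1.   ] F [ 0.5 -0.6 -1.5] T [-0.02  0.01 -0.01] w 10.3 j [  5.  19.   1.   0. -72. -10.]
[ 0.1844 -0.0165  0.0033] yaw 0.18
[ 0.184  -0.0163  0.0883] yaw 0.18
```

{"fn": "send_rows", "kwargs": {
  "translation": [
    [0.05,-0.004,0],
    [0.1,-0.009,0],
    [0.15,-0.013,0],
    [0.18,-0.016,0],
    [0.184,-0.0165,0],
    [0.184,-0.0165,0.02],
    [0.184,-0.0165,0.05],
    [0.184,-0.0165,0.075],
    [0.184,-0.0165,0.085],
    [0.184,-0.0165,0.085],
    [0.184,-0.0165,0.085],
    [0.184,-0.0165,0.085]
  ],
  "yaw": [0.2,0.2,0.2,0.2,0.2,0.2,0.2,0.2,0.2,0.2,0.2,0.2],
  "fingers": [255,255,255,255,255,255,255,255,255,255,255,255]
}}

```text
clock: 18.3
position: [600.0, -296.4, 145.3]
ee_rot: [-0.674, 0.739, -0.004, 0.0]
contact_force: [0.4, 0.8, -0.4]
gripper_width: 10.7
```

```bash
python3 go.py 598.8 -296 105 -185.3 598.8 -296 90 -185.3; python3 - <<'E'
from h import *
b=get_image("top");cv2.imwrite("pics/top9.png",b)
p=read_state()["position"];x,y,z=p;zc=z+35.5
Q=[(xf(circ(0,20*s,40,6),598.8,-296,-5.3),(0,255,0)) for s in(1,-1)]
for s in(1,-1):
    for e in(4,-4): Q.append((xf([[0,20*s+e,zc-28],[0,20*s+e,zc-89]],x,y,-5),(255,0,255)))
overlay("top",b,210,175,110,90,6.8,Q,"pics/top9o.png")
E
```

```text
clk 18.3 pos [ 600.  -296.4  145.3] psi 174.69 z [ 0.005 -0.006 -1.   ] F [ 0.4  0.8 -0.4] T [-0.01  0.01  0.  ] w 10.7 j [-12.  28.   3.   0. -64.   7.]
[-0.0005  0.0015  0.0403] yaw -0.01
[-0.0006  0.0016  0.0553] yaw -0.01
```

View pics/top9o.png

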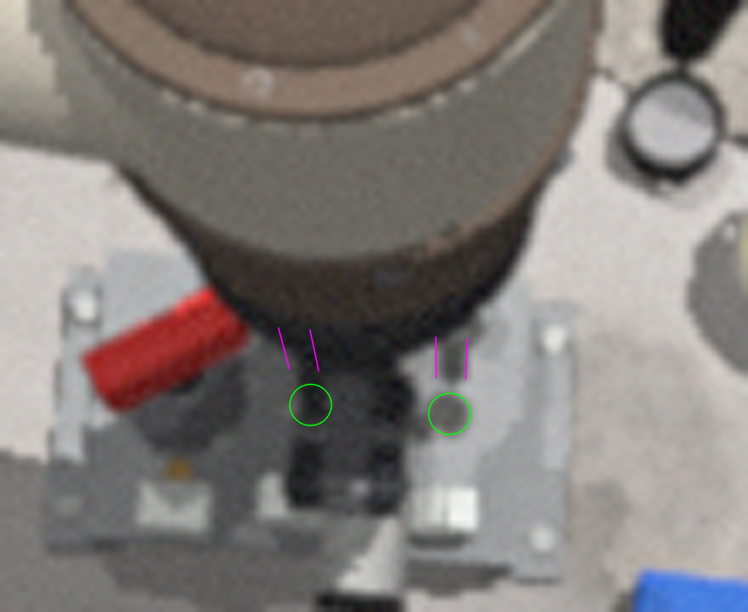

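{"fn": "send_rows", "kwargs": {
  "translation": [
    [-0.0005,0.001,0.015],
    [-0.0005,0.001,0.03],
    [-0.0005,0.001,0.04],
    [-0.0005,0.001,0.04],
    [-0.0005,0.001,0.04]
  ],
  "yaw": [0,0,0,0,0],
  "fingers": [255,255,255,255,255]
}}

```text
clock: 18.85
position: [599.7, -296.1, 105.9]
ee_rot: [-0.674, 0.739, -0.004, 0.0]
contact_force: [0.9, -0.3, -1.1]
gripper_width: 10.5
```

```bash
python3 go.py 598.8 -296 92 -185.3; python3 - <<'E'
from h import *
b=get_image("top");cv2.imwrite("pics/top10.png",b)
p=read_state()["position"];x,y,z=p;zc=z+35.5
Q=[(xf(circ(0,20*s,40,6),598.8,-296,-5.3),(0,255,0)) for s in(1,-1)]
crop(b,255,215,50,45,14,"pics/top10a.png")
overlay("top",b,255,215,50,45,14,Q,"pics/top10o.png")
E
```

```text
clk 18.85 pos [ 599.7 -296.1  105.9] psi 174.71 z [ 0.006 -0.006 -1.   ] F [ 0.9 -0.3 -1.1] T [0.01 0.02 0.02] w 10.5 j [-12.  30.  -0.   0. -60.   7.]
[-0.0001  0.001   0.0139] yaw 0.01
```

View pics/top10o.png

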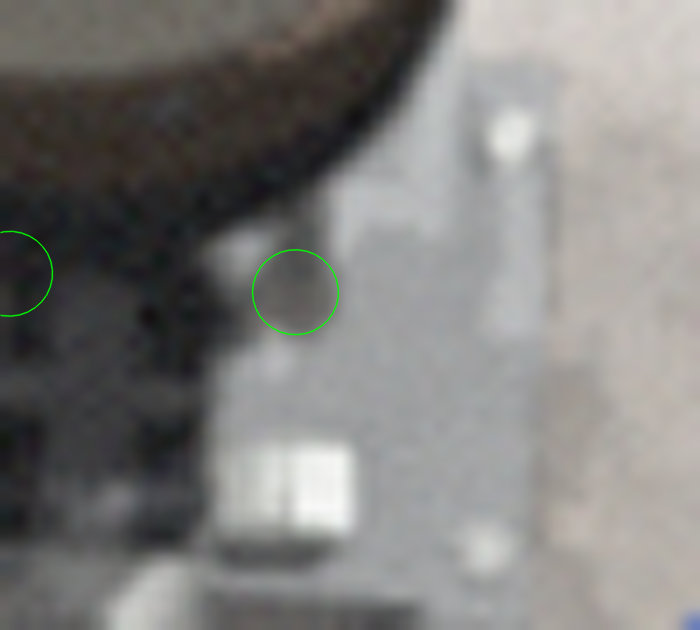

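View pics/top10a.png

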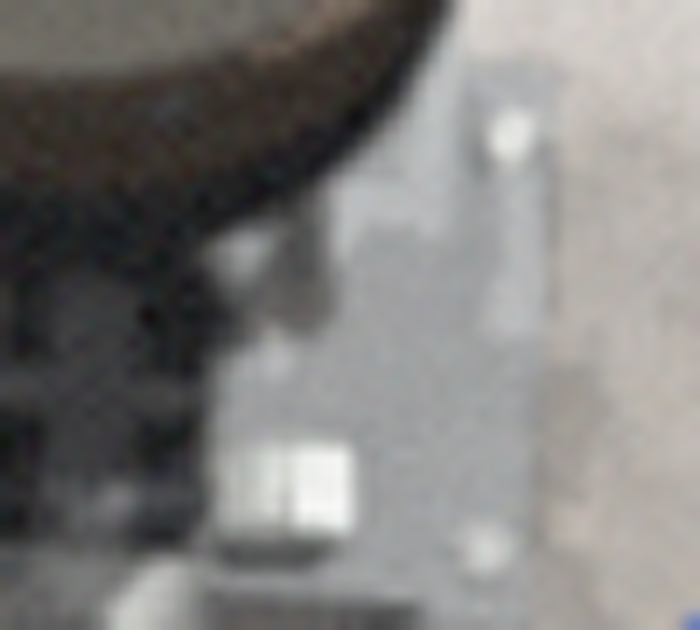

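{"fn": "send_rows", "kwargs": {
  "translation": [
    [-0.0012,0.0005,0.003],
    [-0.0012,0.0005,0.008],
    [-0.0012,0.0005,0.014],
    [-0.0012,0.0005,0.02],
    [-0.0012,0.0005,0.02],
    [-0.0012,0.0005,0.02]
  ],
  "yaw": [0,0,0,0,0,0],
  "fingers": [255,255,255,255,255,255]
}}

```text
clock: 19.5
position: [599.5, -295.1, 85.8]
ee_rot: [-0.674, 0.739, -0.004, 0.0]
contact_force: [-0.1, 0.7, -0.7]
gripper_width: 10.3
```

```bash
python3 go.py 599.2 -295 66 -185.3
```

```text
clk 19.5 pos [ 599.5 -295.1   85.8] psi 174.71 z [ 0.006 -0.006 -1.   ] F [-0.1  0.7 -0.7] T [ 0.02  0.18 -0.02] w 10.3 j [-12.  31.  -2.   0. -57.   7.]
[-0.0002  0.0004  0.0198] yaw 0.01
```

{"fn": "send_rows", "kwargs": {
  "translation": [
    [0,0,0.005],
    [0,0,0.01],
    [0,0,0.014],
    [0,0,0.016],
    [0,0,0.016]
  ],
  "yaw": [0,0,0,0,0],
  "fingers": [255,255,255,255,255]
}}

```text
clock: 20.0
position: [599.4, -295.1, 69.3]
ee_rot: [-0.674, 0.739, -0.004, -0.0]
contact_force: [-0.4, -0.7, -1.4]
gripper_width: 10.4
```

```bash
python3 go.py 599.2 -295 65 -185.3
```

```text
clk 20.0 pos [ 599.4 -295.1   69.3] psi 174.71 z [ 0.005 -0.006 -1.   ] F [-0.4 -0.7 -1.4] T [0.05 0.24 0.  ] w 10.4 j [-12.  32.  -3.   0. -55.   7.]
[-0.0001  0.0003  0.0043] yaw 0.01
```

{"fn": "send_rows", "kwargs": {
  "translation": [
    [0,0,0.002],
    [0,0,0.004],
    [0,0,0.005],
    [0,0,0.005]
  ],
  "yaw": [0,0,0,0],
  "fingers": [255,255,255,255]
}}

```text
clock: 20.4
position: [599.5, -295.3, 64.9]
ee_rot: [-0.674, 0.739, -0.004, -0.0]
contact_force: [-1.6, -0.4, 2.7]
gripper_width: 10.4
```

```bash
python3 go.py 599.2 -295 65 -185.3
```

```text
clk 20.4 pos [ 599.5 -295.3   64.9] psi 174.72 z [ 0.006 -0.006 -1.   ] F [-1.6 -0.4  2.7] T [ 0.23  0.61 -0.  ] w 10.4 j [-12.  32.  -3.   0. -55.   7.]
[-0.0002  0.0003 -0.0001] yaw 0.02
```

{"fn": "send_rows", "kwargs": {
  "translation": [
    [0,0,0],
    [0,0,0],
    [0,0,0],
    [0,0,0],
    [0,0,-0.02],
    [0,0,-0.05],
    [0,0,-0.09],
    [0,0,-0.09],
    [0,0,-0.09]
  ],
  "yaw": [0,0,0,0,0,0,0,0,0],
  "fingers": [130,130,130,130,130,130,130,130,130]
}}

```text
clock: 21.3
position: [599.7, -294.7, 156.2]
ee_rot: [-0.674, 0.739, -0.005, 0.001]
contact_force: [-0.2, 1.0, -0.3]
gripper_width: 41.7
```

```bash
python3 go.py 603.5 -241.5 155 -151.5;  python3 - <<'E'
from h import *
b=get_image("top");cv2.imwrite("pics/top11.png",b)
crop(b,205,170,100,85,7,"pics/top11a.png")
E
```

```text
clk 21.3 pos [ 599.7 -294.7  156.2] psi 174.71 z [ 0.009 -0.007 -1.   ] F [-0.2  1.  -0.3] T [-0.06  0.07  0.  ] w 41.7 j [-12.  27.   3.   0. -65.   7.]
[-0.0533  0.0011  0.0009] yaw -33.79
```

View pics/top11a.png

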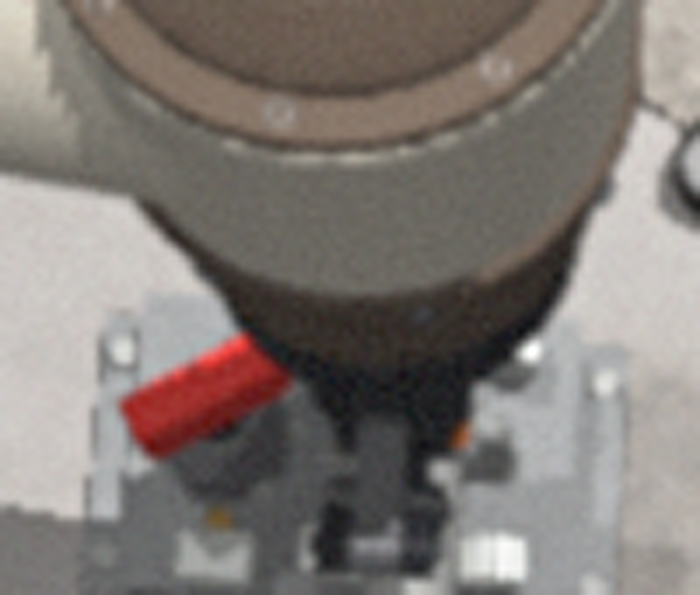

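{"fn": "send_rows", "kwargs": {
  "translation": [
    [-0.02,0.0005,0],
    [-0.04,0.001,0],
    [-0.053,0.001,0],
    [-0.053,0.001,0],
    [-0.053,0.001,0],
    [-0.053,0.001,0],
    [-0.053,0.001,0]
  ],
  "yaw": [-7,-14,-21,-28,-33.8,-33.8,-33.8],
  "fingers": [130,130,130,130,130,130,130]
}}

```text
clock: 22.05
position: [602.0, -241.4, 153.0]
ee_rot: [0.859, -0.512, 0.003, 0.001]
contact_force: [-0.0, -0.9, -0.2]
gripper_width: 41.7
```

```bash
python3 go.py 603.5 -241.5 80 -151.5;  python3 - <<'E'
from h import *
b=get_image("top");cv2.imwrite("pics/top12.png",b)
Q=boxl(xf(boxpts(12,24,85,117),599,-295.5,-5.3),(255,0,255))+boxl(xf(boxpts(44,14,102,134),603.5,-241.5,-61),(255,255,0))
overlay("top",b,205,185,100,70,7,Q,"pics/top12a.png")
crop(b,205,185,100,70,7,"pics/top12b.png")
E
```

```text
clk 22.05 pos [ 602.  -241.4  153. ] psi -151.63 z [ 0.003 -0.005 -1.   ] F [-0.  -0.9 -0.2] T [-0.05 -0.03 -0.01] w 41.7 j [ -7.  26.   0.   0. -64.  36.]
[ 0.0003 -0.0013  0.073 ] yaw -0.13
```

View pics/top12a.png

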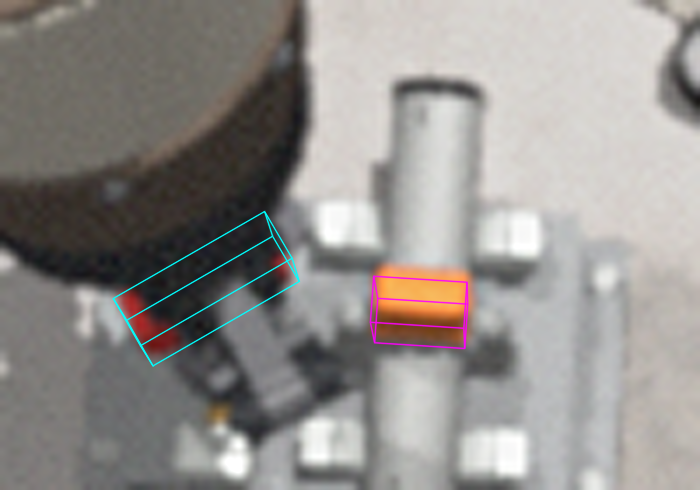

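{"fn": "send_rows", "kwargs": {
  "translation": [
    [0.0003,-0.001,0.02],
    [0.0003,-0.001,0.045],
    [0.0003,-0.001,0.065],
    [0.0003,-0.001,0.072],
    [0.0003,-0.001,0.072],
    [0.0003,-0.001,0.072]
  ],
  "yaw": [0,0,0,0,0,0],
  "fingers": [130,130,130,130,130,130]
}}

```text
clock: 22.7
position: [604.2, -242.0, 82.2]
ee_rot: [0.859, -0.512, 0.004, 0.001]
contact_force: [0.5, -0.1, 0.2]
gripper_width: 42.1
```

{"fn": "send_rows", "kwargs": {
  "translation": [
    [0,0,0],
    [0,0,0],
    [0,0,0],
    [0,0,0]
  ],
  "yaw": [0,0,0,0],
  "fingers": [255,255,255,255]
}}

```text
clock: 23.1
position: [603.5, -243.2, 84.1]
ee_rot: [0.859, -0.513, 0.004, 0.002]
contact_force: [-4.5, -1.4, 6.1]
gripper_width: 12.1
```

```bash
python3 go.py 603.5 -241.5 80 -212
```

```text
clk 23.1 pos [ 603.5 -243.2   84.1] psi -151.68 z [ 0.005 -0.007 -1.   ] F [-4.5 -1.4  6.1] T [-0.79  1.24 -0.24] w 12.1 j [ -8.  29.  -5.   0. -56.  36.]
[-0.0015 -0.0008  0.004 ] yaw 60.32
```

{"fn": "send_rows", "kwargs": {
  "translation": [
    [0,0,0],
    [0,0,0],
    [0,0,0],
    [0,0,0],
    [0,0,0],
    [0,0,0]
  ],
  "yaw": [5,10,15,20,25,30],
  "fingers": [255,255,255,255,255,255]
}}

```text
clock: 23.7
position: [601.9, -243.6, 84.1]
ee_rot: [-0.695, 0.719, -0.003, -0.002]
contact_force: [-3.7, -2.1, 1.1]
gripper_width: 12.1
```

```bash
python3 go.py 603.5 -241.5 80 -211.5
```

```text
clk 23.7 pos [ 601.9 -243.6   84.1] psi 178.12 z [ 0.002 -0.008 -1.   ] F [-3.7 -2.1  1.1] T [-0.49  0.89  0.1 ] w 12.1 j [ -8.  29.  -5.   1. -56.   5.]
[-0.0022 -0.0015  0.0041] yaw 29.62
```

{"fn": "send_rows", "kwargs": {
  "translation": [
    [0,0,0],
    [0,0,0],
    [0,0,0],
    [0,0,0],
    [0,0,0],
    [0,0,0],
    [0,0,0],
    [0,0,0]
  ],
  "yaw": [5,10,15,20,25,29.5,29.5,29.5],
  "fingers": [255,255,255,255,255,255,255,255]
}}

```text
clock: 24.5
position: [600.3, -243.3, 84.1]
ee_rot: [-0.49, 0.872, -0.003, -0.002]
contact_force: [-5.4, 0.9, 4.5]
gripper_width: 12.2
```

```bash
python3 go.py 603.5 -241.5 160 -211.5
```

```text
clk 24.5 pos [ 600.3 -243.3   84.1] psi 148.7 z [-0.001 -0.007 -1.   ] F [-5.4  0.9  4.5] T [0.37 1.65 0.01] w 12.2 j [ -8.  29.  -5.   0. -56. -24.]
[-0.0027 -0.002  -0.0759] yaw 0.2
```

{"fn": "send_rows", "kwargs": {
  "translation": [
    [0,0,0],
    [0,0,0],
    [0,0,0],
    [0,0,0],
    [0,0,-0.02],
    [0,0,-0.06],
    [0,0,-0.1],
    [0,0,-0.14],
    [0,0,-0.14],
    [0,0,-0.14]
  ],
  "yaw": [0,0,0,0,0,0,0,0,0,0],
  "fingers": [130,130,130,130,130,130,130,130,130,130]
}}

```text
clock: 25.5
position: [601.2, -242.3, 225.4]
ee_rot: [-0.49, 0.872, -0.003, -0.001]
contact_force: [0.2, 0.1, -0.4]
gripper_width: 42.3
```

```bash
python3 go.py 440 -60 250 -211.5; python3 go.py 320 -552 240 -211.5
```

```text
clk 25.5 pos [ 601.2 -242.3  225.4] psi 148.7 z [ 0.002 -0.007 -1.   ] F [ 0.2  0.1 -0.4] T [ 0.01  0.   -0.  ] w 42.3 j [ -7.  23.   6.   0. -73. -24.]
[-0.0719  0.2323 -0.0262] yaw 0.2
clk 25.5 pos [ 601.2 -242.3  225.4] psi 148.7 z [ 0.002 -0.007 -1.   ] F [ 0.2  0.1 -0.4] T [ 0.01  0.   -0.  ] w 42.3 j [ -7.  23.   6.   0. -73. -24.]
[ 0.4108  0.0793 -0.0131] yaw 0.2
```

{"fn": "send_rows", "kwargs": {
  "translation": [
    [0.05,0.01,-0.013],
    [0.1,0.02,-0.013],
    [0.15,0.029,-0.013],
    [0.2,0.039,-0.013],
    [0.25,0.048,-0.013],
    [0.3,0.058,-0.013],
    [0.35,0.068,-0.013],
    [0.41,0.079,-0.013],
    [0.41,0.079,-0.013],
    [0.41,0.079,-0.013],
    [0.41,0.079,-0.013]
  ],
  "yaw": [0,0,0,0,0,0,0,0,0,0,0],
  "fingers": [130,130,130,130,130,130,130,130,130,130,130]
}}

```text
clock: 26.6
position: [320.2, -551.1, 238.2]
ee_rot: [-0.49, 0.872, -0.002, -0.001]
contact_force: [-0.1, 0.4, -0.3]
gripper_width: 41.8
```

```bash
python3 go.py; python3 - <<'E'
from fit2 import *
b=get_image("top");a=get_image("scene");cv2.imwrite("pics/top13.png",b);cv2.imwrite("pics/scene13.png",a)
Q=boxl(xf(boxpts(12,24,85,117),599,-295.5,-5.3),(255,0,255))+boxl(xf(boxpts(44,14,102,134),603,-241.8,-122),(255,255,0))
overlay("top",b,205,185,100,75,7,Q,"pics/top13a.png");overlay("scene",a,220,200,100,80,7,Q,"pics/scene13a.png")
fl=lambda v:xf(boxpts(44,14,102,134),*v)
print(fit("top",b,(215,205,40,40),red,fl,[603,-242,-122],(4,4,4)),fit("scene",a,(235,205,36,42),red,fl,[603,-242,-122],(4,4,4)))
E
```

```text
clk 26.6 pos [ 320.2 -551.1  238.2] psi 148.65 z [ 0.    -0.004 -1.   ] F [-0.1  0.4 -0.3] T [ 0.02 -0.06 -0.02] w 41.8 j [-45.  22.   6.   0. -74.  14.]
(array([ 602.86, -241.98, -122.18]), np.float64(0.1645)) (array([ 602.27, -240.68, -127.18]), np.float64(0.1464))
```

View pics/top13a.png

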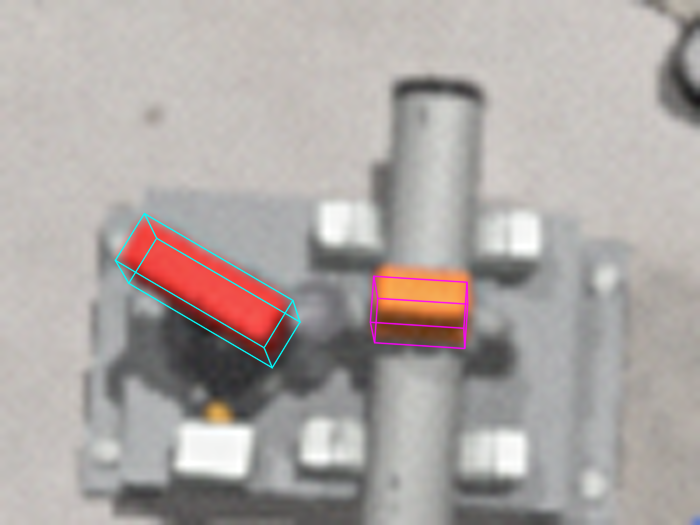

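View pics/scene13a.png

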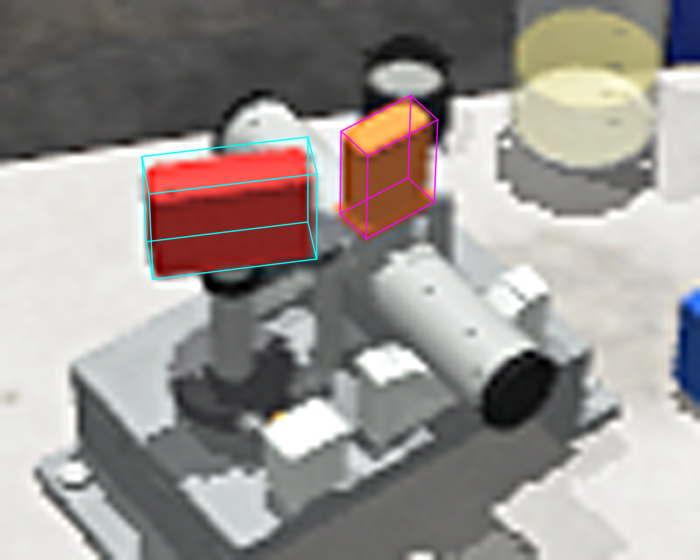

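View pics/scene13.png

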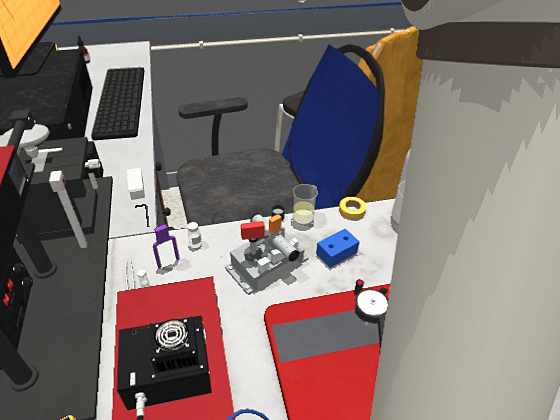

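```bash
python3 -c "
from bench import *
print(job_done())"
```

```text
the job is handed in; nothing more can be done
None
```

The U-bolt is over the post with both legs down through the holes, and the red latch is turned clockwise to its first click. I handed the job in at about 26.7 s; `job_done()` reports no verdict.

**Final checks:**
- **U-bolt:** in the last pictures the tab lines up with the model of a fully seated U-bolt, upright and square over the post. When I lowered it, I felt light contact as it came to rest on the post.
- **Latch:** the two cameras disagree on how far it turned. The top view gives about 59° (1.03 rad) and the side view about 70° (1.22 rad). The gripper itself turned about 60°. All three fall between 0.8 and 1.5 rad.
- **Everything else:** the post is still in its supports, and the vial, lens tube, tape and purple look-alike appear where they were. I judged those by eye and did not measure them. The gripper is open and the arm is well clear of the parts.

**What went wrong on the way:** the first grasp closed just above the tab and nudged the U-bolt slightly in its block. Views from both cameras placed the fingertips about 28 mm higher than the reported tool position. I corrected for that and the second grasp held.

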